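# Load the lamp-foot test nests, set the air regulator to its mark and lock it

### The job

Prepare the air test of two brass lamp feet: set each foot upright and fully down in the blue nest that matches its shape (round or square), putting it down rather than dropping it. Then turn the black regulator knob on the sloping panel until its white pointer stands at the red set-mark, and after that slide the yellow lock hood all the way home over the knob, up against its stop. Leave the glass chimney, the brass lamp and the green can standing where they are.

Things in the scene. Friction and masses are not known exactly. Their poses are not given: they have to be found in the camera images.
- foot_round: loose brass lamp foot, about 0.42 kg: round base 88 mm in diameter and 14 mm thick, a 60 mm round step up to 26 mm, then a round stem 28 mm in diameter up to 105 mm. Origin: centre of its underside, z up
- foot_square: loose brass lamp foot, about 0.42 kg: square base 72 x 72 mm and 14 mm thick, a 52 mm square step up to 26 mm, then a square stem 26 x 26 mm up to 105 mm, all with sides along its x and y axes. Origin: centre of its underside, z up
- seat_round (a point): centre of the floor of the round nest's pocket (z up, x and y along the block's sides): a fixed blue block 115 x 115 x 22 mm with a round pocket 97 mm in diameter, 14 mm deep; the floor lies 8 mm above the table
- seat_square (a point): centre of the floor of the square nest's pocket (z up, x and y along the pocket's sides): a fixed blue block 115 x 115 x 22 mm with a square pocket 81 x 81 mm, 14 mm deep; the floor lies 8 mm above the table
- station: fixed grey panel 300 x 210 mm sloping 0.6 rad. Origin on the table, x level along the panel; outward normal (0,-sin 0.6,cos 0.6), upslope (0,cos 0.6,sin 0.6). Face passes (0,0,85) mm, from 70 mm downslope to 140 mm upslope of it; knob axis meets it at (80,0,85) mm. Gauges 34 mm tall start 68 mm, a blue shield 110 mm tall 122 mm upslope of the knob's axis
- knob_grip (a point): grip point on the knob's axis, 36 mm out from the panel face. Black disc 68 mm across, 17 mm tall, with a grip bar 68 mm long, 16 mm thick, from 17 to 47 mm out from the face. z = knob axis (panel normal), y = along the bar to the pointer end (white line on that half), x = across the bar
- pointer_tip (a point): tip of the knob's pointer, 41 mm from the knob's axis, 10 mm out from the panel face; turns with the knob
- mark_tip (a point): the red set-mark on the dial (a tab 10 x 13 mm), 41 mm from the knob's axis, 10 mm out from the panel face; the pointer tip meets this point when the knob is at the mark. The robot cannot move the mark
- knob (a joint): angle of the knob, rad: 0 when the pointer points upslope, growing clockwise as one looks at the panel; -2.2 to 2.2
- setmark (a joint): angle of the red set-mark in the same measure as the knob's
- lock (a joint): travel of the yellow lock hood along the station's +x, m: 0 fully open, 0.15 fully home over the knob against its stop; it needs some 3 N
- lock_grip (a point): grip point on the lock hood's handle, 85 mm out from the panel face; z = panel normal, x = sliding direction, y = upslope. Hood: a bridge 100 mm along x, 110 mm across, clear top 63 mm from the face; yellow handle bar on its middle, 16 mm thick along x, 70 mm long along y, from 63 to 95 mm out from the face
- chimney: loose clear glass lamp chimney (bystander), standing, 180 mm tall, at most 68 mm in diameter. Origin: centre of its underside
- lamp: loose brass oil-lamp body (bystander), standing, 215 mm tall, 92 mm in diameter. Origin: centre of its underside
- polish: loose green can (bystander), standing, 130 mm tall, 56 mm in diameter. Origin: centre of its underside
There are look-alikes about, which are no part of the job. What is shaped like the foot_round but purple or turquoise is not meant.

How it is judged:
By the outcome, as a careful person would: the job done as asked, in the order asked, and still so for the second after the job is handed in, with the robot touching nothing.
It also fails if it takes over 72 s, if anything falls off the work surface, if the arm or the gripper's body presses on something with over 40 N, if the wrist force passes 120 N, or if a joint passes its speed limit or range.

### The arm

A 7-joint arm with a two-finger parallel gripper is mounted at the origin on the work surface. World frame = base frame: x ahead of the robot, y to its left, z up, the work surface at z = 0. Lengths are in m, angles in rad, forces in N, time in s.
With the tool pointing down it reaches from about 0.425 to 1.025 m from the base axis. Payload 3.6 kg.
Tool frame: the origin (TCP) lies midway between the tips of the shut fingers; the grasp point (between the pads) lies 19 mm behind it; z points along the fingers, y is the line along which they close (so a half turn about z gives the same grasp; the last joint's range is limited). The gripper opens to 85 mm and grips with 20 to 120 N. Pads are 22 mm wide; open, the fingers measure 114 mm over their backs; the gripper's body (76 mm by 85 mm) begins 54 mm behind the grasp point. The pads swing forward as they close: fully open they stand 13 mm farther back than shut.
Start: joints at [-1.349, 0.591, 0.048, 1.609, -0.033, 0.943, -0.034], TCP at [0.225, 0.689, 0.231] pointing down, gripper open.
Joint ranges: [-2.69, 2.69], [-0.47, 2.24], [-1.27, 1.36], [0.19, 2.51], [-1.53, 4.68], [0.08, 2.07], [-3.09, 3.09]. Speed limits (rad/s): [2.57, 2.57, 3.14, 3.14, 3.14, 3.14, 3.14].

### API

Orientations are given as a unit quaternion [x, y, z, w].
In Python, from cell import status, optics, order, models gives the robot as it stands.
- The arm moves only by the tool drive_tool, never from a script. Its argument "steps" is a list of rows, each an object of numbers: "dx", "dy", "dz": the shift along the tool's x, y, z in m; "rx", "ry", "rz": the turn, a rotation vector about the tool's x, y, z in rad; "claw": the opening, from -1 (shut) to 1 (fully open). In form: [{"dx": .., "dy": .., "dz": .., "rx": .., "ry": .., "rz": .., "claw": ..}, ...]. A call has 1 to 8 rows; each row is the pose to reach, as a shift and turn from the pose commanded when the call began, along the tool's axes at that moment; what a row does not reach only later rows make up. A row lasts 1/8 s, in which the tool goes at most 62.5 mm and 10.7 degrees, less where a joint would pass 70% of its speed; a pose out of reach is approached as far as the arm can. A call with a gripper value outside its range is refused whole. The fingers move at their own pace and stop on an object; "grip_force" is the grip in N (left out, the last holds). Time passes only in rows, so rows that repeat a pose let the fingers close. It gives the time, the measured TCP pose, the force, the opening and the grip force at its end, in the units of the state.
- status.read_state(): the state, without advancing time (a new reading comes with each control period).
- optics.read_camera(name): name is "side" or "top" or "wrist"; returns the picture (400x640x3 uint8, red, green, blue); there is no depth.
- optics.camera_params(name): a dict with "fx", "fy", "cx", "cy" (pixels), "k1" (the pictures are not rectified: a ray, as slopes to the right and down, at radius r is drawn at 1 + k1 r^2 times it, then the intrinsics apply), "rvec" (rotation vector, rad) and "tvec" (3), from world to camera coordinates, as OpenCV has them; the wrist camera has in their place "hand_eye" (4x4, takes a point from camera to tool coordinates, whose origin is the TCP and whose axes are the flange's). Camera axes: x right, y down, z forward; pixel columns grow to the right and rows downward; lengths in m; the calibration is good to about 2 mm. A picture is of the moment at which its call begins: read the wrist's pose just before it. camera_params takes no time and is no camera call.
- order.sign_off(): hands the job in; it is judged then, once.
Trained networks look in the newest picture that a camera, given by its name, has taken for a name from the list of things; names that differ only in an ending like _2 or _b are one class to them, and where a whole thing is asked for, a point or a joint stands for the part that bears it (a point fixed in the world has none). Each returns a list of dicts, best first, with "score" (0 to 1); they miss things now and then, are a little off and sometimes report something else, mostly with a low value. They report only what shows in the picture. A call takes as long as a camera call. They do not tell look-alikes from the thing itself.
- models.recognise(camera, name): "xy" ([column, row] in pixels, amid what is visible of it).
The state is a dict: "time": time; "joint_positions": joint angles; "joint_velocities": joint speeds; "joint_efforts": joint torques, N m; "ee_pos": TCP position; "eef_rot": TCP orientation; "ft_force": force on the tool from outside, world axes, zero at the start; "wrist_torque": the same for the moment, N m; "gripper_width": finger opening in m; "finger_force": force on a finger pad.
Only numpy, scipy, OpenCV 4.12 (cv2) and the standard library are available. Lean on these libraries where they do the work, as an engineer would, in place of code of your own. Each camera call takes 0.05 s, during which the arm holds its last target. There are 200 camera calls.

## Working session

There is one attempt and no reset: what is moved stays moved. The work goes in short steps, Python scripts to look and compute and a tool call to move; the robot and the scene stay as the last step left them, time stands still between calls to the robot, and variables do not carry over. Pictures are saved under pics/ and viewed, at most 10 in all, crops included, and the job is handed in when it is done.

Besides the shell and the picture viewer there is one more tool, called in YAML: its name, and indented under it one key for each argument. drive_tool: Moves the arm, as the interface text tells. Its arguments: {"type":"object","properties":{"steps":{"type":"array"},"grip_force":{"type":"number"}},"required":["steps"]}

```bash
ls; mkdir -p pics; python3 - <<'E'
from cell import status, optics, models
import cv2,numpy as np
np.set_printoptions(precision=4,suppress=True)
s=status.read_state();print(s)
for c in ['side','top','wrist']:
    im=optics.read_camera(c);cv2.imwrite(f'pics/{c}0.png',im[:,:,::-1]);print(c,optics.camera_params(c))
    for n in ['foot_round','foot_square','seat_round','seat_square','knob_grip','pointer_tip','mark_tip','lock_grip','chimney','lamp','polish']:
        try: print(n,[(np.round(d['xy']).tolist(),round(d['score'],2)) for d in models.recognise(c,n)][:4])
        except Exception as e: print(n,e)
E
```

```text
pics
{'time': 0.0, 'joint_positions': array([-1.3485,  0.5921,  0.0483,  1.6099, -0.0333,  0.9427, -0.0337]), 'joint_velocities': array([ 0.0011, -0.0012, -0.0004,  0.0018,  0.0003,  0.0003, -0.0008]), 'joint_efforts': array([ -0.0002, -54.8708,   1.547 , -19.812 ,   0.0095,   0.0088,
        -0.    ]), 'ee_pos': array([0.2249, 0.6883, 0.2301]), 'eef_rot': array([ 0.1572,  0.9876, -0.0011, -0.0001]), 'ft_force': array([ 1.1217,  0.8131, -0.4027]), 'wrist_torque': array([-0.0518, -0.0224,  0.005 ]), 'finger_force': 0.0, 'gripper_width': 0.08559178451443955}
side {'fx': 375.38501811697245, 'fy': 375.38501811697245, 'cx': 317.1762822558526, 'cy': 200.88275251657655, 'k1': -0.0401441555398433, 'rvec': array([ 2.0246, -0.8109,  0.4278]), 'tvec': array([-0.3754,  0.2568,  0.9873])}
foot_round [([343.0, 296.0], 0.98), ([374.0, 330.0], 0.86), ([365.0, 258.0], 0.82), ([307.0, 332.0], 0.8)]
foot_square [([417.0, 247.0], 0.91), ([291.0, 159.0], 0.73)]
seat_round [([339.0, 201.0], 0.76)]
seat_square [([302.0, 219.0], 0.61)]
knob_grip [([294.0, 161.0], 0.77)]
pointer_tip [([293.0, 157.0], 0.78)]

[... 772 characters left out ...]
mark_tip [([299.0, 154.0], 0.66)]
lock_grip [([211.0, 199.0], 0.85), ([384.0, 210.0], 0.47)]
chimney [([348.0, 176.0], 0.67), ([203.0, 176.0], 0.51)]
lamp [([336.0, 111.0], 0.91)]
polish [([350.0, 236.0], 0.68)]
wrist {'fx': 319.4485920904307, 'fy': 319.4485920904307, 'cx': 321.9815638385018, 'cy': 202.4573355691963, 'k1': -0.04319572275630287, 'hand_eye': array([[-0.0008, -0.9462, -0.3235,  0.0843],
       [ 1.    , -0.0007, -0.0004,  0.0007],
       [ 0.0001, -0.3235,  0.9462, -0.142 ],
       [ 0.    ,  0.    ,  0.    ,  1.    ]])}
foot_round []
foot_square []
seat_round []
seat_square [([4.0, 399.0], 0.41)]
knob_grip []
pointer_tip []
mark_tip []
lock_grip []
chimney []
lamp []
polish []
```

View pics/top0.png

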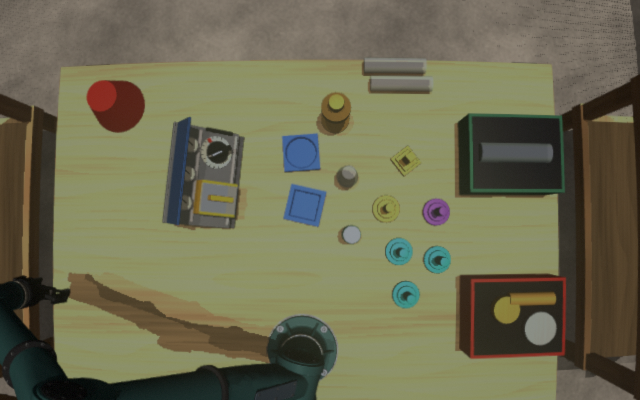

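View pics/side0.png

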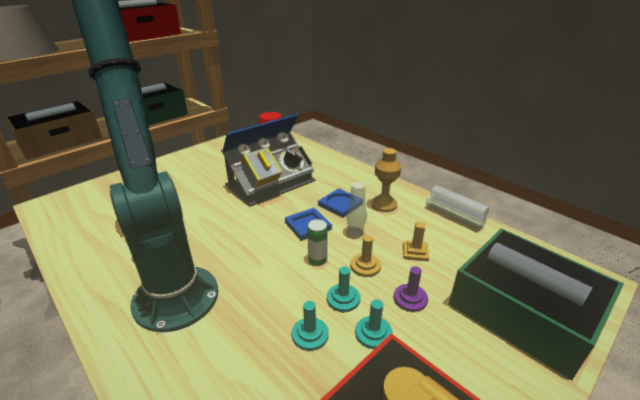

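```bash
cat > h.py <<'E'
from cell import status, optics, models, order
import cv2,numpy as np
from scipy.spatial.transform import Rotation as R
np.set_printoptions(precision=4,suppress=True)
def rays(cam,px,pose=None):
    p=optics.camera_params(cam);px=np.atleast_2d(np.asarray(px,float))
    d=(px-[p['cx'],p['cy']])/[p['fx'],p['fy']];u=d.copy()
    for _ in range(20): u=d/(1+p['k1']*(u**2).sum(1,keepdims=True))
    v=np.c_[u,np.ones(len(u))]
    if cam=='wrist':
        s=pose or status.read_state();T=np.eye(4);T[:3,:3]=R.from_quat(s['eef_rot']).as_matrix();T[:3,3]=s['ee_pos']
        M=T@p['hand_eye'];return M[:3,3],v@M[:3,:3].T
    r=R.from_rotvec(p['rvec']).as_matrix();return -r.T@p['tvec'],v@r
def onz(cam,px,z,pose=None):
    o,v=rays(cam,px,pose);return o+v*((z-o[2])/v[:,2])[:,None]
def onplane(cam,px,q,n,pose=None):
    o,v=rays(cam,px,pose);return o+v*(((q-o)@n)/(v@n))[:,None]
def proj(cam,P,pose=None):
    p=optics.camera_params(cam);P=np.atleast_2d(P)
    if cam=='wrist':
        s=pose or status.read_state();T=np.eye(4);T[:3,:3]=R.from_quat(s['eef_rot']).as_matrix();T[:3,3]=s['ee_pos']
        M=np.linalg.inv(T@p['hand_eye']);c=P@M[:3,:3].T+M[:3,3]
    else: c=P@R.from_rotvec(p['rvec']).as_matrix().T+p['tvec']
    u=c[:,:2]/c[:,2:];u=u*(1+p['k1']*(u**2).sum(1,keepdims=True))
    return u*[p['fx'],p['fy']]+[p['cx'],p['cy']]
def down(yaw): # tool z down, tool y axis horizontal at angle yaw
    y=np.array([np.cos(yaw),np.sin(yaw),0]);z=np.array([0,0,-1.]);return R.from_matrix(np.c_[np.cross(y,z),y,z])
def go(pos,rot=None):
    s=status.read_state();r0=R.from_quat(s['eef_rot']);
    print('shift',r0.inv().apply(np.asarray(pos)-s['ee_pos']).round(4),'rot',(r0.inv()*rot).as_rotvec().round(4) if rot else '')
def snap(cam,name):
    s=status.read_state();im=optics.read_camera(cam);cv2.imwrite(f'pics/{name}.png',im[:,:,::-1]);return s,im
E
python3 - <<'E'
from h import *
for n,p,z in [('fr',(385,208),.06),('fs',(405,161),.06),('nr',(301,153),.022),('ns',(305,205),.022),('chim',(347,175),.12),('lamp',(336,108),.12),('can',(350,235),.13),('fr2',(436,212),.05),('turq',(399,251),.05)]: print(n,onz('top',p,z))
s=status.read_state();M=R.from_quat(s['eef_rot']).as_matrix();print(M)
go([.42,-.17,.38],down(0));go([.42,-.17,.38],down(np.pi))
go([.42,-.17,.38],R.from_quat(s['eef_rot']))
E
```

```text
fr [[ 0.4532 -0.26    0.06  ]]
fs [[ 0.5999 -0.3235  0.06  ]]
nr [[0.6305 0.003  0.022 ]]
ns [[ 0.464  -0.0104  0.022 ]]
chim [[ 0.5489 -0.1397  0.12  ]]
lamp [[ 0.7515 -0.1072  0.12  ]]
can [[ 0.371  -0.1479  0.13  ]]
fr2 [[ 0.4412 -0.4218  0.05  ]]
turq [[ 0.3196 -0.3046  0.05  ]]
[[-0.9506  0.3105  0.    ]
 [ 0.3105  0.9506 -0.    ]
 [-0.     -0.     -1.    ]]
shift [-0.452  -0.7562 -0.1487] rot [-0.     0.     1.255]
shift [-0.452  -0.7562 -0.1487] rot [-0.     -0.     -1.8865]
shift [-0.452  -0.7562 -0.1487] rot [0. 0. 0.]
```

drive_tool:
  steps:
    - {"dz":-0.06}
    - {"dx":-0.02,"dy":-0.05,"dz":-0.1,"rz":0.15}
    - {"dx":-0.05,"dy":-0.1,"dz":-0.1,"rz":0.3}
    - {"dx":-0.07,"dy":-0.15,"dz":-0.1,"rz":0.45}
    - {"dx":-0.1,"dy":-0.2,"dz":-0.1,"rz":0.6}
    - {"dx":-0.12,"dy":-0.25,"dz":-0.1,"rz":0.8}
    - {"dx":-0.15,"dy":-0.3,"dz":-0.1,"rz":0.95}
    - {"dx":-0.18,"dy":-0.35,"dz":-0.1,"rz":1.1}

```text
schema error: expected keys dx, dy, dz, rx, ry, rz, claw
```

```bash
python3 - <<'E'
from h import *
s=status.read_state();print(s['time'],s['ee_pos'],s['joint_positions'],s['ft_force']);go([.5,-.22,.32],down(0))
E
```

```text
1.8 [0.2251 0.6891 0.2313] [-1.3485  0.5912  0.0484  1.6085 -0.0333  0.9427 -0.0337] [ 0.2753  0.0483 -0.2199]
shift [-0.5436 -0.7789 -0.0887] rot [-0.     0.     1.255]
```

drive_tool:
  steps:
    - {"dx":0,"dy":0,"dz":-0.06,"rx":0,"ry":0,"rz":0.1,"claw":1}
    - {"dx":-0.03,"dy":-0.05,"dz":-0.1,"rx":0,"ry":0,"rz":0.25,"claw":1}
    - {"dx":-0.07,"dy":-0.1,"dz":-0.1,"rx":0,"ry":0,"rz":0.4,"claw":1}
    - {"dx":-0.1,"dy":-0.15,"dz":-0.1,"rx":0,"ry":0,"rz":0.55,"claw":1}
    - {"dx":-0.135,"dy":-0.2,"dz":-0.1,"rx":0,"ry":0,"rz":0.7,"claw":1}
    - {"dx":-0.17,"dy":-0.25,"dz":-0.1,"rx":0,"ry":0,"rz":0.85,"claw":1}
    - {"dx":-0.2,"dy":-0.3,"dz":-0.1,"rx":0,"ry":0,"rz":1.0,"claw":1}
    - {"dx":-0.235,"dy":-0.35,"dz":-0.1,"rx":0,"ry":0,"rz":1.15,"claw":1}

```text
time: 2.8
ee_pos: [0.3401, 0.2816, 0.3316]
eef_rot: [0.671, 0.742, 0.001, -0.0]
ft_force: [0.6, -0.3, 0.5]
gripper_width: 0.0852
finger_force: 0.0
```

```bash
python3 - <<'E'
from h import *
s=status.read_state();print(s['time'],s['ee_pos'],s['joint_positions'],s['ft_force']);go([.5,-.22,.32],down(0))
E
```

```text
2.8 [0.3401 0.2816 0.3316] [-1.1779  0.1021  0.4229  2.1135 -0.0525  0.9346 -0.6252] [ 0.5821 -0.2886  0.4545]
shift [-0.5152  0.1087  0.0112] rot [ 0.0005 -0.001   0.1006]
```

drive_tool:
  steps:
    - {"dx":-0.062,"dy":0.012,"dz":0,"rx":0,"ry":0,"rz":0.1,"claw":1}
    - {"dx":-0.124,"dy":0.025,"dz":0,"rx":0,"ry":0,"rz":0.1,"claw":1}
    - {"dx":-0.185,"dy":0.04,"dz":0,"rx":0,"ry":0,"rz":0.1,"claw":1}
    - {"dx":-0.246,"dy":0.052,"dz":0,"rx":0,"ry":0,"rz":0.1,"claw":1}
    - {"dx":-0.307,"dy":0.065,"dz":0,"rx":0,"ry":0,"rz":0.1,"claw":1}
    - {"dx":-0.368,"dy":0.078,"dz":0,"rx":0,"ry":0,"rz":0.1,"claw":1}
    - {"dx":-0.429,"dy":0.09,"dz":0,"rx":0,"ry":0,"rz":0.1,"claw":1}
    - {"dx":-0.49,"dy":0.105,"dz":0.01,"rx":0,"ry":0,"rz":0.1,"claw":1}

```text
time: 3.8
ee_pos: [0.4962, -0.1929, 0.3224]
eef_rot: [0.705, 0.709, 0.001, 0.001]
ft_force: [0.7, 0.7, 1.0]
gripper_width: 0.0851
finger_force: 0.0
```

```bash
python3 - <<'E'
from h import *
s,im=snap('wrist','w1');print(s['time'],s['ee_pos'],s['joint_positions'],s['ft_force'],s['joint_velocities'])
for n in ['foot_round','foot_square','seat_round','seat_square']:
    print(n,[(np.round(d['xy']).tolist(),round(d['score'],2)) for d in models.recognise('wrist',n)][:4])
print(proj('wrist',[[.453,-.26,0],[.6,-.32,0]],s))
E
```

```text
3.8 [ 0.4962 -0.1929  0.3224] [-0.3407  0.314   0.8075  1.9668 -0.2757  0.9695  0.6057] [0.7043 0.71   1.0207] [ 1.135   0.6927 -0.057  -0.4982 -0.586   0.059   1.3281]
foot_round [([287.0, 301.0], 0.93), ([294.0, 206.0], 0.81), ([116.0, 247.0], 0.69), ([204.0, 231.0], 0.57)]
foot_square [([393.0, 247.0], 0.85)]
seat_round [([430.0, 25.0], 0.79), ([294.0, 203.0], 0.64), ([394.0, 249.0], 0.63)]
seat_square [([298.0, 29.0], 0.57)]
[[293.4528 197.7619]
 [386.6101 233.9314]]
```

View pics/w1.png

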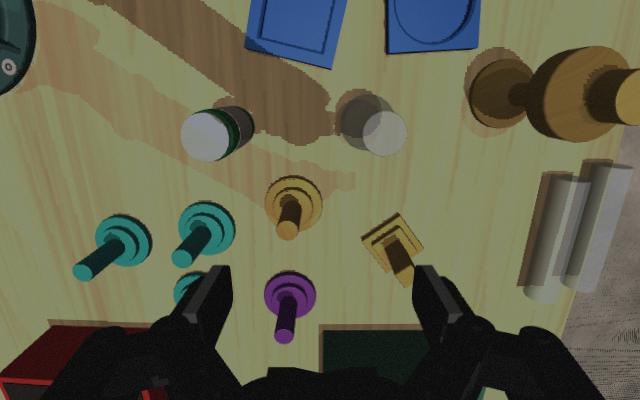

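```bash
cat >> h.py <<'E'
from scipy.optimize import minimize
a=np.linspace(0,2*np.pi,40,endpoint=False)
def ring(kind,d): return d/2*(np.c_[np.cos(a),np.sin(a)] if kind=='r' else np.array([[1,1],[-1,1],[-1,-1],[1,-1]]))
FOOT={'r':[(88,0,14),(60,14,26),(28,26,105)],'s':[(72,0,14),(52,14,26),(26,26,105)],'n':[(115,0,22)]}
def sil(cam,s,kind,x,y,yaw,z0=0,S=4):
    m=np.zeros((400*S,640*S),np.uint8);c,n=np.cos(yaw),np.sin(yaw);rm=np.array([[c,-n],[n,c]])
    for d,z1,z2 in FOOT[kind]:
        q=ring('r' if kind=='r' else 's',d/1000)@rm.T+[x,y]
        P=np.r_[np.c_[q,q[:,0]*0+z1/1000+z0],np.c_[q,q[:,0]*0+z2/1000+z0]]
        h=cv2.convexHull(((proj(cam,P,s)+.5)*S).astype(np.int32));cv2.fillConvexPoly(m,h,1)
    return cv2.resize(m.astype(np.float32),(640,400),interpolation=cv2.INTER_AREA)
def fit(cam,s,mask,kind,x0,z0=0):
    c=proj(cam,[[x0[0],x0[1],z0+.03]],s)[0];w=70
    yy,xx=np.mgrid[:400,:640];roi=(abs(xx-c[0])<w)&(abs(yy-c[1])<w)
    def f(v):
        m=sil(cam,s,kind,v[0],v[1],v[2] if len(v)>2 else 0,z0)
        inter=(np.minimum(m,mask)*roi).sum();return 1-inter/((np.maximum(m,mask)*roi).sum()+1e-9)
    best=None
    for yaw in ([None] if kind=='r' else [0.,.4,.8,1.2]):
        v=list(x0[:2])+([] if yaw is None else [yaw]);sx=np.array([v]+[np.array(v)+np.eye(len(v))[i]*([.012,.012,.2][i]) for i in range(len(v))])
        r=minimize(f,v,method='Nelder-Mead',options=dict(initial_simplex=sx,xatol=2e-4,fatol=1e-4,maxiter=90))
        if best is None or r.fun<best.fun: best=r
    return best.x,best.fun
def brass(im,seed):
    h=cv2.cvtColor(im,cv2.COLOR_RGB2HSV);m=((h[:,:,0]>12)&(h[:,:,0]<30)&(h[:,:,1]>135)).astype(np.uint8)
    m=cv2.morphologyEx(m,cv2.MORPH_CLOSE,np.ones((3,3)));n,l=cv2.connectedComponents(m);sx,sy=map(int,seed)
    w=l[sy-8:sy+9,sx-8:sx+9];w=w[w>0];k=np.bincount(w).argmax() if len(w) else 0;return (l==k).astype(np.float32)*(k>0)
def blue(im):
    h=cv2.cvtColor(im,cv2.COLOR_RGB2HSV);m=((h[:,:,0]>100)&(h[:,:,0]<130)&(h[:,:,1]>120)).astype(np.uint8)
    return cv2.morphologyEx(m,cv2.MORPH_CLOSE,np.ones((7,7))).astype(np.float32)
E
python3 - <<'E'
from h import *
s,im=snap('wrist','w2');print(s['time'],s['ee_pos'],s['joint_velocities'])
h=cv2.cvtColor(im,cv2.COLOR_RGB2HSV)
st=top,_=None,None
t,ti=snap('top','top1')
sd,si=snap('side','side1')
F={}
for k,g in [('r',[.453,-.26]),('s',[.6,-.32])]:
    for cam,S,I in [('wrist',s,im),('top',None,ti),('side',None,si)]:
        c=proj(cam,[[*g,.012]],S)[0]
        hh=cv2.cvtColor(I,cv2.COLOR_RGB2HSV)
        m=brass(I,c);
        print(k,cam,c,hh[int(c[1]),int(c[0])],m.sum(),fit(cam,S,m,k,g))
for nm,g in [('nr',[.63,.003]),('ns',[.464,-.01])]:
    for cam,I in [('top',ti),('side',si)]: print(nm,cam,fit(cam,None,blue(I),'n',g))
E
```

```text
4.05 [ 0.4946 -0.1906  0.3213] [-0.037  -0.02   -0.0164  0.0129 -0.0006  0.0011  0.0035]
r wrist [294.6691 202.0863] [ 17 123  54] 2329.0 (array([ 0.4535, -0.2676]), np.float64(0.18800663948059082))
r top [383.1273 208.646 ] [78 67 65] 0.0 (array([ 0.453, -0.26 ]), np.float64(1.0))
r side [363.0395 262.0044] [ 20 155 164] 580.0 (array([ 0.4591, -0.264 ]), np.float64(0.271170437335968))
s wrist [390.0317 238.9377] [ 26 134 131] 1873.0 (array([ 0.6083, -0.3325,  0.6361]), np.float64(0.27764254808425903))
s top [401.4119 163.071 ] [74 62 70] 0.0 (array([ 0.6 , -0.32,  0.  ]), np.float64(1.0))Traceback (most recent call last):
  File "<stdin>", line 13, in <module>
  File "h.py", line 53, in fit
    r=minimize(f,v,method='Nelder-Mead',options=dict(initial_simplex=sx,xatol=2e-4,fatol=1e-4,maxiter=90))
    res = _minimize_neldermead(fun, x0, args, callback, bounds=bounds,
                               **options)
    fxr = func(xr)
    fx = function(np.copy(x), *(wrapper_args + args))
  File "h.py", line 48, in f
    m=sil(cam,s,kind,v[0],v[1],v[2] if len(v)>2 else 0,z0)
  File "h.py", line 42, in sil
    h=cv2.convexHull(((proj(cam,P,s)+.5)*S).astype(np.int32));cv2.fillConvexPoly(m,h,1)
                       ~~~~^^^^^^^^^
  File "h.py", line 19, in proj
    p=optics.camera_params(cam);P=np.atleast_2d(P)
ValueError: time passes only in moves, steps and waits
```

```bash
cat >> h.py <<'E'
class _O:
    def __init__(s): s.c={}
    def camera_params(s,n):
        if n not in s.c: s.c[n]=_opt.camera_params(n)
        return s.c[n]
    def read_camera(s,n): return _opt.read_camera(n)
_opt=optics; optics=_O()
def gc(im,cam,s,kind,x0,z0=0,yaw=0.6):
    m=sil(cam,s,kind,x0[0],x0[1],yaw,z0)>.5;m=m.astype(np.uint8)
    sure=cv2.erode(m,np.ones((5,5)));prob=cv2.dilate(m,np.ones((15,15)))
    g=np.full(m.shape,cv2.GC_BGD,np.uint8);g[prob>0]=cv2.GC_PR_BGD;g[m>0]=cv2.GC_PR_FGD;g[sure>0]=cv2.GC_PR_FGD
    y,x=np.where(prob);y0,y1,x0_,x1=max(y.min()-15,0),y.max()+15,max(x.min()-15,0),x.max()+15
    sub=np.ascontiguousarray(im[y0:y1,x0_:x1,::-1]);gg=g[y0:y1,x0_:x1].copy()
    cv2.grabCut(sub,gg,None,np.zeros((1,65)),np.zeros((1,65)),6,cv2.GC_INIT_WITH_MASK)
    o=np.zeros(m.shape,np.float32);o[y0:y1,x0_:x1]=(gg&1);return o
E
python3 - <<'E'
from h import *
s=status.read_state();print(s['time'],s['ee_pos'])
L=lambda n:np.ascontiguousarray(cv2.imread(f'pics/{n}.png')[:,:,::-1])
vis=[]
for k,g in [('r',[.4535,-.266]),('s',[.605,-.33])]:
    for cam,S,I in [('wrist',s,L('w2')),('top',None,L('top0')),('side',None,L('side0'))]:
        m=gc(I,cam,S,k,g)
        x,e=fit(cam,S,m,k,g);print(k,cam,m.sum(),x,e)
        c=proj(cam,[[*g,.03]],S)[0].astype(int);v=I[:,:,::-1].copy();ff=sil(cam,S,k,*x[:2],x[2] if len(x)>2 else 0)
        for q,col in ((m,(0,0,255)),(ff,(255,0,0))):
            cs,_=cv2.findContours((q>.5).astype(np.uint8),0,1);cv2.drawContours(v,cs,-1,col,1)
        vis.append(cv2.resize(v[c[1]-45:c[1]+45,c[0]-45:c[0]+45],(260,260),interpolation=0))
cv2.imwrite('pics/v1.png',np.vstack([np.hstack(vis[:3]),np.hstack(vis[3:])]))
for nm,g in [('nr',[.63,.003]),('ns',[.464,-.01])]:
    for cam in ['top','side']: print(nm,cam,fit(cam,None,blue(L(cam+'0')),'n',g))
E
```

```text
4.2 [ 0.495  -0.1889  0.3216]
r wrist 2865.0 [ 0.4542 -0.2648] 0.025079667568206787
r top 633.0 [ 0.4528 -0.2678] 0.05209147930145264
r side 709.0 [ 0.4544 -0.2672] 0.12437081336975098
s wrist 2511.0 [ 0.6084 -0.3298  0.6502] 0.07066971063613892
s top 546.0 [ 0.6082 -0.3333  0.646 ] 0.054920196533203125
s side 627.0 [ 0.6087 -0.3327  0.6196] 0.12410247325897217
nr top (array([0.6361, 0.0045, 1.6425]), np.float64(0.5193529725074768))
nr side (array([0.6267, 0.0306, 0.7261]), np.float64(0.6496853828430176))
ns top (array([ 0.4642, -0.0088, -0.191 ]), np.float64(0.5282906293869019))
ns side (array([ 0.4788,  0.0093, -0.2372]), np.float64(0.6328964233398438))
```

View pics/v1.png

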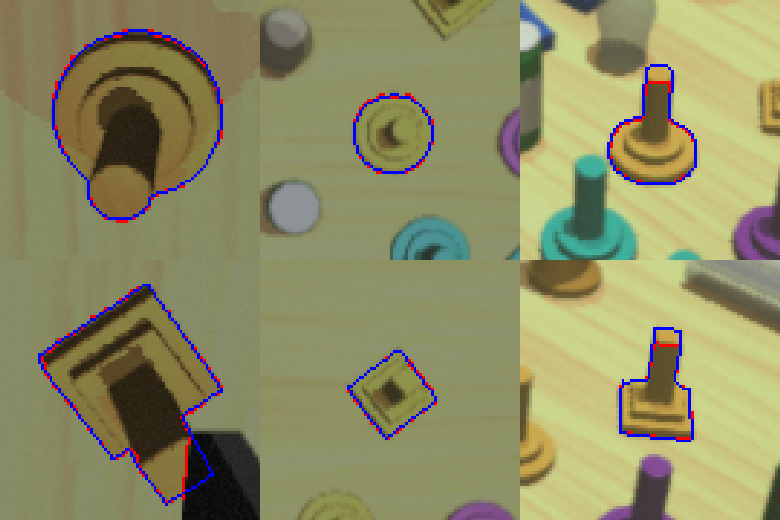

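```bash
python3 - <<'E'
from h import *
L=lambda n:np.ascontiguousarray(cv2.imread(f'pics/{n}.png')[:,:,::-1])
for nm,g in [('nr',[.636,.0045,.07]),('ns',[.4642,-.0088,-.19])]:
    for cam in ['top','side']:
        I=L(cam+'0');m=gc(I,cam,None,'n',g[:2],yaw=g[2]);m=cv2.morphologyEx(m,cv2.MORPH_CLOSE,np.ones((9,9)));print(nm,cam,m.sum(),fit(cam,None,m,'n',g))
s=status.read_state();print(s['ee_pos'],s['joint_positions']);go([.454,-.266,.058],down(0))
E
```

```text
nr top 1311.0 (array([0.6342, 0.0047, 0.0777]), np.float64(0.028095901012420654))
nr side 772.0 (array([0.6349, 0.0047, 0.086 ]), np.float64(0.049508750438690186))
ns top 1309.0 (array([ 0.4646, -0.008 , -0.2215]), np.float64(0.03105008602142334))
ns side 1078.0 (array([ 0.4651, -0.0097, -0.2392]), np.float64(0.11180055141448975))
[ 0.495  -0.1889  0.3216] [-0.347   0.3116  0.8057  1.971  -0.2731  0.9694  0.5997]
shift [-0.0772 -0.0416  0.2635] rot [ 0.0001 -0.0014  0.0084]
```

drive_tool:
  steps:
    - {"dx":-0.05,"dy":-0.025,"dz":0.025,"rx":0,"ry":0,"rz":0,"claw":1}
    - {"dx":-0.076,"dy":-0.041,"dz":0.07,"rx":0,"ry":0,"rz":0,"claw":1}
    - {"dx":-0.076,"dy":-0.041,"dz":0.12,"rx":0,"ry":0,"rz":0,"claw":1}
    - {"dx":-0.076,"dy":-0.041,"dz":0.16,"rx":0,"ry":0,"rz":0,"claw":1}
    - {"dx":-0.076,"dy":-0.041,"dz":0.16,"rx":0,"ry":0,"rz":0,"claw":1}
    - {"dx":-0.076,"dy":-0.041,"dz":0.16,"rx":0,"ry":0,"rz":0,"claw":1}

```text
time: 4.95
ee_pos: [0.4555, -0.2669, 0.163]
eef_rot: [0.705, 0.709, 0.001, 0.001]
ft_force: [-0.5, 0.1, 1.0]
gripper_width: 0.0853
finger_force: 0.0
```

```bash
python3 - <<'E'
from h import *
s,im=snap('wrist','w3');print(s['time'],s['ee_pos'],s['joint_positions'])
go([.454,-.266,.058],down(0))
m=gc(im,'wrist',s,'r',[.454,-.266]);print(m.sum(),fit('wrist',s,m,'r',[.454,-.266]))
E
```

```text
4.95 [ 0.4555 -0.2669  0.163 ] [-0.0191  0.521   0.6389  2.1289 -0.5175  0.6446  0.9862]
shift [ 0.0014 -0.0022  0.1055] rot [0.0033 0.0013 0.0064]
6886.0 (array([ 0.4532, -0.2676]), np.float64(0.034420669078826904))
```

drive_tool:
  grip_force: 50
  steps:
    - {"dx":0,"dy":-0.001,"dz":0.05,"rx":0,"ry":0,"rz":0,"claw":1}
    - {"dx":0,"dy":-0.001,"dz":0.1,"rx":0,"ry":0,"rz":0,"claw":1}
    - {"dx":0,"dy":-0.001,"dz":0.105,"rx":0,"ry":0,"rz":0,"claw":1}
    - {"dx":0,"dy":-0.001,"dz":0.105,"rx":0,"ry":0,"rz":0,"claw":0}
    - {"dx":0,"dy":-0.001,"dz":0.105,"rx":0,"ry":0,"rz":0,"claw":-1}
    - {"dx":0,"dy":-0.001,"dz":0.105,"rx":0,"ry":0,"rz":0,"claw":-1}
    - {"dx":0,"dy":-0.001,"dz":0.105,"rx":0,"ry":0,"rz":0,"claw":-1}
    - {"dx":0,"dy":-0.001,"dz":0.105,"rx":0,"ry":0,"rz":0,"claw":-1}

```text
time: 6.0
ee_pos: [0.454, -0.2675, 0.0581]
eef_rot: [0.705, 0.709, 0.001, 0.001]
ft_force: [-1.4, 0.5, 7.8]
gripper_width: 0.027
finger_force: 48.7
```

drive_tool:
  steps:
    - {"dx":0,"dy":0,"dz":-0.03,"rx":0,"ry":0,"rz":0,"claw":-1}
    - {"dx":0,"dy":0,"dz":-0.09,"rx":0,"ry":0,"rz":0,"claw":-1}
    - {"dx":0,"dy":0,"dz":-0.15,"rx":0,"ry":0,"rz":0,"claw":-1}
    - {"dx":0,"dy":0,"dz":-0.21,"rx":0,"ry":0,"rz":0,"claw":-1}
    - {"dx":0.02,"dy":0.01,"dz":-0.245,"rx":0,"ry":0,"rz":0,"claw":-1}
    - {"dx":0.065,"dy":0.04,"dz":-0.245,"rx":0,"ry":0,"rz":0,"claw":-1}
    - {"dx":0.11,"dy":0.07,"dz":-0.245,"rx":0,"ry":0,"rz":0,"claw":-1}
    - {"dx":0.155,"dy":0.1,"dz":-0.245,"rx":0,"ry":0,"rz":0,"claw":-1}

```text
time: 7.0
ee_pos: [0.5519, -0.1096, 0.3012]
eef_rot: [0.705, 0.709, -0.0, -0.001]
ft_force: [0.3, -0.5, -5.1]
gripper_width: 0.0268
finger_force: 51.0
```

drive_tool:
  steps:
    - {"dx":0.045,"dy":0.03,"dz":0,"rx":0,"ry":0,"rz":0,"claw":-1}
    - {"dx":0.085,"dy":0.058,"dz":0,"rx":0,"ry":0,"rz":0,"claw":-1}
    - {"dx":0.117,"dy":0.08,"dz":0.02,"rx":0,"ry":0,"rz":0,"claw":-1}
    - {"dx":0.117,"dy":0.08,"dz":0.07,"rx":0,"ry":0,"rz":0,"claw":-1}
    - {"dx":0.117,"dy":0.08,"dz":0.12,"rx":0,"ry":0,"rz":0,"claw":-1}
    - {"dx":0.117,"dy":0.08,"dz":0.17,"rx":0,"ry":0,"rz":0,"claw":-1}
    - {"dx":0.117,"dy":0.08,"dz":0.17,"rx":0,"ry":0,"rz":0,"claw":-1}

```text
time: 7.88
ee_pos: [0.6268, 0.007, 0.1272]
eef_rot: [0.705, 0.709, -0.004, -0.005]
ft_force: [-0.1, -0.2, -4.1]
gripper_width: 0.0267
finger_force: 51.2
```

```bash
python3 - <<'E'
from h import *
s,im=snap('wrist','w4');print(s['time'],s['ee_pos'],s['joint_positions'],s['ft_force'],s['gripper_width'])
go([.6345,.0047,.066],down(0))
x=s['ee_pos']
m=gc(im,'wrist',s,'r',x[:2],z0=x[2]-.058);print(m.sum(),fit('wrist',s,m,'r',x[:2],z0=x[2]-.058))
E
```

```text
7.875 [0.6268 0.007  0.1272] [-0.4911  0.6863  0.6122  1.9218 -0.579   0.7295  0.4703] [-0.1073 -0.1766 -4.1012] 0.026698689937730495
shift [-0.0014  0.0051  0.0641] rot [-0.0054 -0.      0.005 ]
16884.0 (array([0.6261, 0.0073]), np.float64(0.10959744453430176))
```

View pics/w4.png

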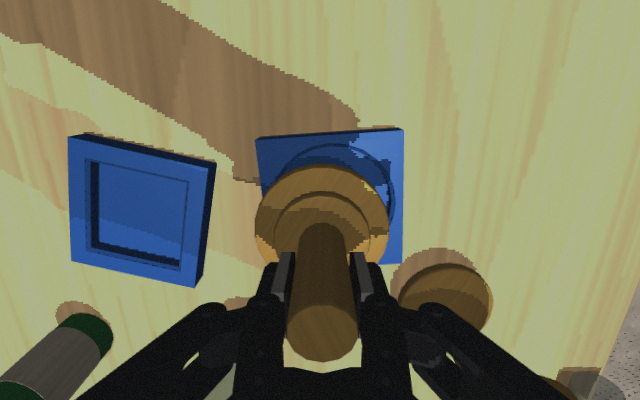

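```bash
python3 - <<'E'
from h import *
s,im=snap('wrist','w5');
for i in range(1):
    print(s['time'],s['ee_pos'],s['joint_velocities'])
go([.6345,.0047,.066],down(0))
x=s['ee_pos']
m=gc(im,'wrist',s,'r',x[:2],z0=x[2]-.058);print(m.sum(),fit('wrist',s,m,'r',x[:2],z0=x[2]-.058))
for nm,g in [('ns',[.4648,-.0088,-.22]),('nr',[.6345,.0047,.08])]:
    m=gc(im,'wrist',s,'n',g[:2],yaw=g[2]);m=cv2.morphologyEx(m,cv2.MORPH_CLOSE,np.ones((15,15)));print(nm,m.sum(),fit('wrist',s,m,'n',g))
E
```

```text
7.925 [0.6298 0.0061 0.1302] [-0.007  -0.0494  0.048  -0.0592  0.0001 -0.0191  0.0006]
shift [-0.0008  0.0025  0.0662] rot [-0.      0.0004  0.0048]
16985.0 (array([0.6288, 0.0055]), np.float64(0.1039203405380249))
ns 18040.0 (array([ 0.4648, -0.0081,  1.3414]), np.float64(0.005663633346557617))
nr 16094.0 (array([0.6323, 0.0227, 1.6317]), np.float64(0.09812366962432861))
```

drive_tool:
  steps:
    - {"dx":-0.001,"dy":0.0035,"dz":0.02,"rx":0,"ry":0,"rz":0,"claw":-1}
    - {"dx":-0.001,"dy":0.0035,"dz":0.04,"rx":0,"ry":0,"rz":0,"claw":-1}
    - {"dx":-0.001,"dy":0.0035,"dz":0.05,"rx":0,"ry":0,"rz":0,"claw":-1}
    - {"dx":-0.001,"dy":0.0035,"dz":0.056,"rx":0,"ry":0,"rz":0,"claw":-1}
    - {"dx":-0.001,"dy":0.0035,"dz":0.06,"rx":0,"ry":0,"rz":0,"claw":-1}
    - {"dx":-0.001,"dy":0.0035,"dz":0.063,"rx":0,"ry":0,"rz":0,"claw":-1}
    - {"dx":-0.001,"dy":0.0035,"dz":0.063,"rx":0,"ry":0,"rz":0,"claw":-1}

```text
time: 8.85
ee_pos: [0.6356, 0.0047, 0.0687]
eef_rot: [0.705, 0.709, 0.0, 0.0]
ft_force: [-0.7, 0.0, -4.4]
gripper_width: 0.0268
finger_force: 51.3
```

```bash
python3 - <<'E'
from h import *
s,im=snap('wrist','w6');print(s['time'],s['ee_pos'],s['ft_force'],s['gripper_width'])
x=[.6345,.0047];z=s['ee_pos'][2]-.058
for z0 in (z,.022):
  m=gc(im,'wrist',s,'r',x[:2],z0=z0);print(m.sum(),fit('wrist',s,m,'r',x[:2],z0=z0))
t,ti=snap('top','top2')
E
```

```text
8.85 [0.6356 0.0047 0.0687] [-0.72    0.0116 -4.3925] 0.026760888600829685
16840.0 (array([0.6346, 0.0035]), np.float64(0.10961300134658813))
18992.0 (array([0.6345, 0.0047]), np.float64(0.1277826428413391))
```

drive_tool:
  steps:
    - {"dx":0,"dy":0,"dz":0.001,"rx":0,"ry":0,"rz":0,"claw":-1}
    - {"dx":0,"dy":0,"dz":0.002,"rx":0,"ry":0,"rz":0,"claw":-1}
    - {"dx":0,"dy":0,"dz":0.003,"rx":0,"ry":0,"rz":0,"claw":-1}
    - {"dx":0,"dy":0,"dz":0.003,"rx":0,"ry":0,"rz":0,"claw":-1}

```text
time: 9.45
ee_pos: [0.6355, 0.0048, 0.0662]
eef_rot: [0.705, 0.709, 0.0, -0.0]
ft_force: [-2.6, 1.2, 1.1]
gripper_width: 0.027
finger_force: 52.2
```

drive_tool:
  steps:
    - {"dx":0,"dy":0,"dz":0.0005,"rx":0,"ry":0,"rz":0,"claw":-0.2}
    - {"dx":0,"dy":0,"dz":0.0005,"rx":0,"ry":0,"rz":0,"claw":0.5}
    - {"dx":0,"dy":0,"dz":0.0005,"rx":0,"ry":0,"rz":0,"claw":1}
    - {"dx":0,"dy":0,"dz":0.0005,"rx":0,"ry":0,"rz":0,"claw":1}
    - {"dx":0,"dy":0,"dz":-0.04,"rx":0,"ry":0,"rz":0,"claw":1}
    - {"dx":0,"dy":0,"dz":-0.1,"rx":0,"ry":0,"rz":0,"claw":1}
    - {"dx":0,"dy":0,"dz":-0.16,"rx":0,"ry":0,"rz":0,"claw":1}
    - {"dx":0,"dy":0,"dz":-0.22,"rx":0,"ry":0,"rz":0,"claw":1}

```text
time: 10.45
ee_pos: [0.6352, 0.0048, 0.2875]
eef_rot: [0.705, 0.709, -0.0, 0.0]
ft_force: [1.3, 0.3, -0.7]
gripper_width: 0.0853
finger_force: 0.0
```

```bash
python3 - <<'E'
from h import *
s,im=snap('wrist','w7');s,im=snap('wrist','w7');print(s['time'],s['ee_pos'],s['ft_force'],s['joint_positions'])
x=[.635,.0047]
for z0 in (.008,.014):
  m=gc(im,'wrist',s,'r',x,z0=z0);print(m.sum(),fit('wrist',s,m,'r',x,z0=z0))
for yaw in (.65,.65-np.pi/2): go([.6085,-.332,.16],down(yaw))
E
```

```text
10.5 [0.6401 0.0031 0.2961] [ 1.3892 -0.7164  4.1615] [-0.5993  0.5102  0.7745  1.7781 -0.4179  1.0093  0.3386]
3390.0 (array([0.6344, 0.0038]), np.float64(0.03652852773666382))
3415.0 (array([0.6345, 0.0047]), np.float64(0.05471158027648926))
shift [-0.3348 -0.0348  0.1327] rot [ 0.0136  0.0045 -0.6456]
shift [-0.3348 -0.0348  0.1327] rot [ 0.0131 -0.0065  0.9251]
```

View pics/w7.png

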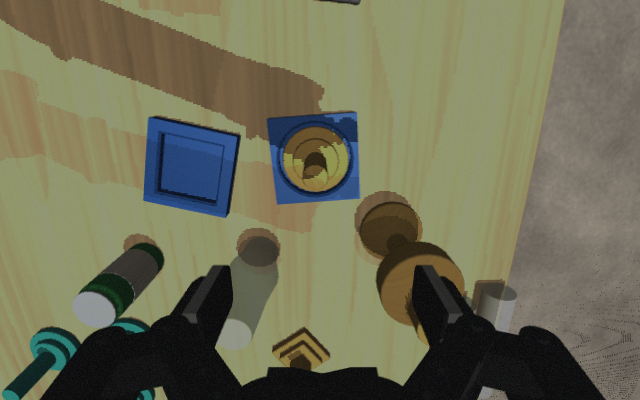

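drive_tool:
  steps:
    - {"dx":-0.055,"dy":-0.005,"dz":0,"rx":0,"ry":0,"rz":0.15,"claw":1}
    - {"dx":-0.11,"dy":-0.01,"dz":0,"rx":0,"ry":0,"rz":0.3,"claw":1}
    - {"dx":-0.165,"dy":-0.015,"dz":0,"rx":0,"ry":0,"rz":0.45,"claw":1}
    - {"dx":-0.22,"dy":-0.02,"dz":0,"rx":0,"ry":0,"rz":0.6,"claw":1}
    - {"dx":-0.275,"dy":-0.025,"dz":0.01,"rx":0,"ry":0,"rz":0.75,"claw":1}
    - {"dx":-0.333,"dy":-0.03,"dz":0.03,"rx":0,"ry":0,"rz":0.925,"claw":1}
    - {"dx":-0.333,"dy":-0.03,"dz":0.08,"rx":0,"ry":0,"rz":0.925,"claw":1}
    - {"dx":-0.333,"dy":-0.03,"dz":0.13,"rx":0,"ry":0,"rz":0.925,"claw":1}

```text
time: 11.55
ee_pos: [0.6068, -0.3298, 0.1541]
eef_rot: [0.948, 0.319, 0.0, 0.0]
ft_force: [0.8, 0.3, -0.9]
gripper_width: 0.0852
finger_force: 0.0
```

```bash
python3 - <<'E'
from h import *
snap('wrist','w8');snap('wrist','w8');s,im=snap('wrist','w8');print(s['time'],s['ee_pos'],s['joint_positions'],s['joint_velocities'])
g=[.6085,-.332]
m=gc(im,'wrist',s,'s',g,yaw=.65);x,e=fit('wrist',s,m,'s',g);print(x,e)
go([x[0],x[1],.058],down(.65-np.pi/2))
go([*g,.058],down(.65-np.pi/2))
E
```

```text
11.65 [ 0.6038 -0.325   0.1492] [-0.084   0.8021  0.8445  1.7766 -0.7376  0.9264  0.1672] [-0.0261 -0.0594  0.0727 -0.0695  0.0302  0.0421 -0.0249]
[ 0.6088 -0.3327  0.6526] 0.02238178253173828
shift [-0.0008  0.0073  0.0946] rot [-0.0061  0.0023  0.0007]
shift [-0.0006  0.0065  0.0946] rot [-0.0061  0.0023  0.0007]
```

drive_tool:
  steps:
    - {"dx":-0.001,"dy":0.006,"dz":0.01,"rx":0,"ry":0,"rz":0,"claw":1}
    - {"dx":-0.001,"dy":0.006,"dz":0.01,"rx":0,"ry":0,"rz":0,"claw":1}
    - {"dx":-0.001,"dy":0.006,"dz":0.01,"rx":0,"ry":0,"rz":0,"claw":1}

```text
time: 12.08
ee_pos: [0.6107, -0.3344, 0.1472]
eef_rot: [0.947, 0.32, 0.001, 0.001]
ft_force: [0.1, -0.3, 0.3]
gripper_width: 0.0855
finger_force: 0.0
```

```bash
python3 - <<'E'
from h import *
s,im=snap('wrist','w9');print(s['time'],s['ee_pos'],s['joint_positions'],s['joint_velocities'])
g=[.6085,-.332]
m=gc(im,'wrist',s,'s',g,yaw=.65);x,e=fit('wrist',s,m,'s',g);print(x,e)
go([.6085,-.3325,.058],down(.652-np.pi/2))
E
```

```text
12.075 [ 0.6107 -0.3344  0.1472] [-0.0716  0.8102  0.8407  1.7629 -0.7474  0.9178  0.1762] [-0.0007 -0.0006 -0.0032  0.0051  0.0002  0.0004 -0.    ]
[ 0.609  -0.333   0.6519] 0.02618473768234253
shift [-0.0007 -0.0028  0.0889] rot [ 0.0018 -0.0009 -0.001 ]
```

drive_tool:
  grip_force: 50
  steps:
    - {"dx":-0.0005,"dy":-0.002,"dz":0.04,"rx":0,"ry":0,"rz":0,"claw":1}
    - {"dx":-0.0005,"dy":-0.002,"dz":0.08,"rx":0,"ry":0,"rz":0,"claw":1}
    - {"dx":-0.0005,"dy":-0.002,"dz":0.089,"rx":0,"ry":0,"rz":0,"claw":1}
    - {"dx":-0.0005,"dy":-0.002,"dz":0.089,"rx":0,"ry":0,"rz":0,"claw":0}
    - {"dx":-0.0005,"dy":-0.002,"dz":0.089,"rx":0,"ry":0,"rz":0,"claw":-1}
    - {"dx":-0.0005,"dy":-0.002,"dz":0.089,"rx":0,"ry":0,"rz":0,"claw":-1}
    - {"dx":-0.0005,"dy":-0.002,"dz":0.089,"rx":0,"ry":0,"rz":0,"claw":-1}
    - {"dx":-0.0005,"dy":-0.002,"dz":0.089,"rx":0,"ry":0,"rz":0,"claw":-1}

```text
time: 13.12
ee_pos: [0.6093, -0.3334, 0.0581]
eef_rot: [0.948, 0.32, 0.001, 0.001]
ft_force: [0.9, 0.6, 6.3]
gripper_width: 0.0256
finger_force: 54.3
```

```bash
python3 - <<'E'
from h import *
s=status.read_state();print(s['ee_pos']);go([.4648,-.0081,.31],down(-.229))
go([.4648,-.0081,.066],down(-.229))
E
```

```text
[ 0.6093 -0.3334  0.0581]
shift [ 0.0823 -0.3458 -0.2527] rot [ 0.0027 -0.0001 -0.6911]
shift [ 0.0821 -0.3464 -0.0087] rot [ 0.0027 -0.0001 -0.6911]
```

drive_tool:
  steps:
    - {"dx":0,"dy":0,"dz":-0.03,"rx":0,"ry":0,"rz":0,"claw":-1}
    - {"dx":0,"dy":0,"dz":-0.09,"rx":0,"ry":0,"rz":0,"claw":-1}
    - {"dx":0,"dy":0,"dz":-0.15,"rx":0,"ry":0,"rz":0,"claw":-1}
    - {"dx":0,"dy":0,"dz":-0.21,"rx":0,"ry":0,"rz":0,"claw":-1}
    - {"dx":0.005,"dy":-0.02,"dz":-0.25,"rx":0,"ry":0,"rz":-0.1,"claw":-1}
    - {"dx":0.018,"dy":-0.075,"dz":-0.25,"rx":0,"ry":0,"rz":-0.22,"claw":-1}
    - {"dx":0.031,"dy":-0.13,"dz":-0.25,"rx":0,"ry":0,"rz":-0.34,"claw":-1}
    - {"dx":0.044,"dy":-0.185,"dz":-0.25,"rx":0,"ry":0,"rz":-0.46,"claw":-1}

```text
time: 14.12
ee_pos: [0.5293, -0.1562, 0.3053]
eef_rot: [0.849, 0.529, -0.001, -0.001]
ft_force: [0.7, 0.9, -3.6]
gripper_width: 0.0254
finger_force: 53.0
```

```bash
python3 - <<'E'
from h import *
s=status.read_state();print(s['ee_pos'],s['joint_positions'],s['gripper_width']);go([.4648,-.0081,.3],down(-.229))
go([.4648,-.0081,.066],down(-.229))
E
```

```text
[ 0.5293 -0.1562  0.3053] [-0.4967  0.4248  0.9676  1.9481 -0.4189  0.9881  0.2124] 0.025359848882202995
shift [ 0.1046 -0.123   0.0057] rot [-0.0032 -0.0005 -0.2268]
shift [ 0.1045 -0.1223  0.2397] rot [-0.0032 -0.0005 -0.2268]
```

drive_tool:
  steps:
    - {"dx":0.035,"dy":-0.042,"dz":0,"rx":0,"ry":0,"rz":-0.1,"claw":-1}
    - {"dx":0.07,"dy":-0.083,"dz":0,"rx":0,"ry":0,"rz":-0.2,"claw":-1}
    - {"dx":0.1045,"dy":-0.1225,"dz":0.02,"rx":0,"ry":0,"rz":-0.227,"claw":-1}
    - {"dx":0.1045,"dy":-0.1225,"dz":0.07,"rx":0,"ry":0,"rz":-0.227,"claw":-1}
    - {"dx":0.1045,"dy":-0.1225,"dz":0.12,"rx":0,"ry":0,"rz":-0.227,"claw":-1}
    - {"dx":0.1045,"dy":-0.1225,"dz":0.17,"rx":0,"ry":0,"rz":-0.227,"claw":-1}
    - {"dx":0.1045,"dy":-0.1225,"dz":0.17,"rx":0,"ry":0,"rz":-0.227,"claw":-1}
    - {"dx":0.1045,"dy":-0.1225,"dz":0.17,"rx":0,"ry":0,"rz":-0.227,"claw":-1}

```text
time: 15.12
ee_pos: [0.4684, -0.0112, 0.1376]
eef_rot: [0.785, 0.62, 0.0, 0.0]
ft_force: [0.4, 0.1, -2.9]
gripper_width: 0.0255
finger_force: 53.0
```

```bash
python3 - <<'E'
from h import *
s,im=snap('wrist','w10');print(s['time'],s['ee_pos'],s['joint_positions'],s['ft_force'],s['joint_velocities'])
go([.4648,-.0081,.066],down(-.229))
x=s['ee_pos']
m=gc(im,'wrist',s,'s',x[:2],z0=x[2]-.058,yaw=-.229);print(m.sum(),fit('wrist',s,m,'s',[x[0],x[1]],z0=x[2]-.058))
E
```

```text
15.125 [ 0.4684 -0.0112  0.1376] [-0.5755  0.5209  0.6842  2.2714 -0.6498  0.5462  0.3819] [ 0.3654  0.0691 -2.9072] [-0.0143 -0.0268  0.0219 -0.0186 -0.0059 -0.0039  0.0046]
shift [ 0.0019 -0.0052  0.0722] rot [ 0.0029 -0.0006 -0.0046]
16521.0 (array([0.4712, 0.0039, 1.333 ]), np.float64(0.05012005567550659))
```

```bash
python3 - <<'E'
from h import *
s,im=snap('wrist','w11');print(s['time'],s['ee_pos'])
x=s['ee_pos'];v=im[:,:,::-1].copy()
ff=sil('wrist',s,'s',x[0],x[1],-.229,x[2]-.058)
cs,_=cv2.findContours((ff>.5).astype(np.uint8),0,1);cv2.drawContours(v,cs,-1,(0,0,255),1)
cv2.imwrite('pics/v2.png',v)
E
```

```text
15.175 [ 0.4692 -0.0111  0.1382]
```

View pics/v2.png

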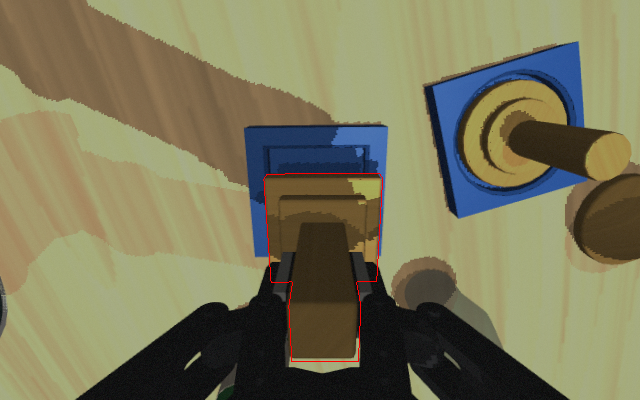

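drive_tool:
  steps:
    - {"dx":0.002,"dy":-0.005,"dz":0.015,"rx":0,"ry":0,"rz":-0.005,"claw":-1}
    - {"dx":0.002,"dy":-0.005,"dz":0.035,"rx":0,"ry":0,"rz":-0.005,"claw":-1}
    - {"dx":0.002,"dy":-0.005,"dz":0.05,"rx":0,"ry":0,"rz":-0.005,"claw":-1}
    - {"dx":0.002,"dy":-0.005,"dz":0.06,"rx":0,"ry":0,"rz":-0.005,"claw":-1}
    - {"dx":0.002,"dy":-0.005,"dz":0.066,"rx":0,"ry":0,"rz":-0.005,"claw":-1}
    - {"dx":0.002,"dy":-0.005,"dz":0.069,"rx":0,"ry":0,"rz":-0.005,"claw":-1}
    - {"dx":0.002,"dy":-0.005,"dz":0.069,"rx":0,"ry":0,"rz":-0.005,"claw":-1}

```text
time: 16.1
ee_pos: [0.4638, -0.0076, 0.0678]
eef_rot: [0.783, 0.622, 0.0, 0.0]
ft_force: [-0.3, 0.3, -3.2]
gripper_width: 0.0255
finger_force: 53.0
```

```bash
python3 - <<'E'
from h import *
s=status.read_state();go([.4648,-.0081,.066],down(-.229))
E
```

```text
shift [-0.0003  0.0011  0.0018] rot [ 0.0004 -0.0002  0.001 ]
```

drive_tool:
  steps:
    - {"dx":0,"dy":0.001,"dz":0.001,"rx":0,"ry":0,"rz":0,"claw":-1}
    - {"dx":0,"dy":0.001,"dz":0.002,"rx":0,"ry":0,"rz":0,"claw":-1}
    - {"dx":0,"dy":0.001,"dz":0.0025,"rx":0,"ry":0,"rz":0,"claw":-1}
    - {"dx":0,"dy":0.001,"dz":0.0025,"rx":0,"ry":0,"rz":0,"claw":-1}

```text
time: 16.6
ee_pos: [0.4651, -0.0079, 0.0659]
eef_rot: [0.783, 0.622, 0.001, 0.0]
ft_force: [-0.4, -0.1, 5.7]
gripper_width: 0.025
finger_force: 54.3
```

Contact at the floor; release and rise toward a view of the station.

drive_tool:
  steps:
    - {"dx":0,"dy":0,"dz":0,"rx":0,"ry":0,"rz":0,"claw":-0.2}
    - {"dx":0,"dy":0,"dz":0,"rx":0,"ry":0,"rz":0,"claw":0.5}
    - {"dx":0,"dy":0,"dz":0,"rx":0,"ry":0,"rz":0,"claw":1}
    - {"dx":0,"dy":0,"dz":0,"rx":0,"ry":0,"rz":0,"claw":1}
    - {"dx":0,"dy":0,"dz":-0.04,"rx":0,"ry":0,"rz":0,"claw":1}
    - {"dx":0,"dy":0,"dz":-0.1,"rx":0,"ry":0,"rz":0,"claw":1}
    - {"dx":0,"dy":0,"dz":-0.16,"rx":0,"ry":0,"rz":0,"claw":1}
    - {"dx":0,"dy":0,"dz":-0.22,"rx":0,"ry":0,"rz":0,"claw":1}

```text
time: 17.6
ee_pos: [0.464, -0.0078, 0.2866]
eef_rot: [0.783, 0.622, -0.001, -0.0]
ft_force: [0.7, 1.3, 0.9]
gripper_width: 0.0851
finger_force: 0.0
```

```bash
python3 - <<'E'
from h import *
snap('wrist','w12');snap('wrist','w12');s,im=snap('wrist','w12');print(s['time'],s['ee_pos'],s['joint_positions'])
for k,x in (('s',[.4648,-.0081]),('r',[.6345,.0045])):
  m=gc(im,'wrist',s,k,x,z0=.008,yaw=-.229);print(k,m.sum(),fit('wrist',s,m,k,x,z0=.008))
# station from top0: shield & panel
I=np.ascontiguousarray(cv2.imread('pics/top0.png')[:,:,::-1])
v=cv2.resize(cv2.imread('pics/top0.png')[110:240,150:260],None,fx=4.6,fy=4.6,interpolation=2)
cv2.imwrite('pics/st.png',v)
for nm,p,z in [('knob',(214,151),.115),('lock',(212,199),.15)]: print(nm,onz('top',p,z))
E
```

```text
17.7 [ 0.4685 -0.0082  0.2902] [-0.8887  0.293   1.0153  2.1378 -0.3338  0.8629  0.0987]
s 3064.0 (array([ 0.4645, -0.0069,  1.3417]), np.float64(0.03789842128753662))
r 4259.0 (array([0.6332, 0.0044]), np.float64(0.030703425407409668))
knob [[0.6228 0.261  0.115 ]]
lock [[0.4755 0.256  0.15  ]]
```

View pics/st.png

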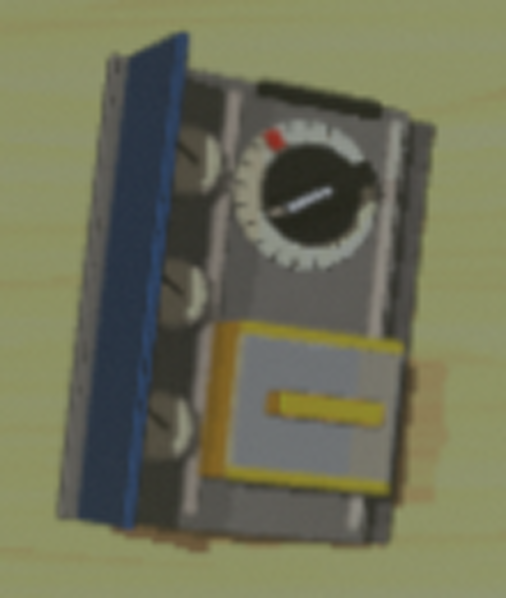

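```bash
cat >> h.py <<'E'
def frame(yaw):
    c,n=np.cos(yaw),np.sin(yaw);Z=np.array([[c,-n,0],[n,c,0],[0,0,1]])
    return Z@np.array([1,0,0]),Z@np.array([0,np.cos(.6),np.sin(.6)]),Z@np.array([0,-np.sin(.6),np.cos(.6)])
def tool_at(yaw,ang): # tool z=-n, tool x = direction at clockwise angle ang from upslope
    X,U,N=frame(yaw);x=np.cos(ang)*U+np.sin(ang)*X;return R.from_matrix(np.c_[x,np.cross(-N,x),-N])
E
python3 - <<'E'
from h import *
X,U,N=frame(-.12)
k=onz('top',(217.8,152),.085+.017*N[2])[0]-.017*N;l=onz('top',((330/4.6)+150,408/4.6+110),.085+.095*N[2])[0]-.095*N
print('knob face',k,'lock',l, np.arctan2(*(k-l)[[1,0]]),np.linalg.norm(k-l))
go(k+.13*N,tool_at(-.12,0)); s=status.read_state(); print(s['joint_positions'])
print(R.from_quat(s['eef_rot']).as_matrix())
E
```

```text
knob face [0.6235 0.2627 0.085 ] lock [0.482  0.2772 0.085 ] -0.10259106634022573 0.1421563610816843
shift [0.2252 0.0995 0.0968] rot [ 0.0377  0.5961 -0.1017]
[-0.8865  0.296   1.0117  2.1418 -0.3358  0.8617  0.1002]
[[ 0.2248  0.9744  0.0064]
 [ 0.9744 -0.2248  0.0022]
 [ 0.0036  0.0057 -1.    ]]
```

drive_tool:
  steps:
    - {"dx":0.045,"dy":0.02,"dz":0.01,"rx":0.0,"ry":0.12,"rz":-0.02,"claw":1}
    - {"dx":0.09,"dy":0.04,"dz":0.02,"rx":0.01,"ry":0.24,"rz":-0.04,"claw":1}
    - {"dx":0.135,"dy":0.06,"dz":0.04,"rx":0.02,"ry":0.36,"rz":-0.06,"claw":1}
    - {"dx":0.18,"dy":0.08,"dz":0.07,"rx":0.03,"ry":0.48,"rz":-0.08,"claw":1}
    - {"dx":0.225,"dy":0.1,"dz":0.095,"rx":0.038,"ry":0.595,"rz":-0.1,"claw":1}
    - {"dx":0.225,"dy":0.1,"dz":0.095,"rx":0.038,"ry":0.595,"rz":-0.1,"claw":1}
    - {"dx":0.225,"dy":0.1,"dz":0.095,"rx":0.038,"ry":0.595,"rz":-0.1,"claw":1}

```text
time: 18.62
ee_pos: [0.6117, 0.1877, 0.1887]
eef_rot: [0.718, 0.632, 0.216, -0.197]
ft_force: [0.0, -0.8, 1.0]
gripper_width: 0.0853
finger_force: 0.0
```

```bash
python3 - <<'E'
from h import *
s,im=snap('wrist','w13');print(s['time'],s['ee_pos'],s['joint_positions'],s['ft_force'],s['joint_velocities'])
for n in ['knob_grip','pointer_tip','mark_tip','lock_grip']:
    print(n,[(np.round(d['xy'],1).tolist(),round(d['score'],2)) for d in models.recognise('wrist',n)][:3])
E
```

```text
18.625 [0.6117 0.1877 0.1887] [-0.4265  0.5965  0.462   1.9982 -1.1805  0.9345  0.7362] [ 0.0371 -0.8252  1.0403] [-0.0164 -0.0354  0.0293 -0.0027 -0.003   0.004   0.0005]
knob_grip [([329.3, 192.0], 0.76)]
pointer_tip [([331.5, 195.3], 0.9)]
mark_tip [([365.8, 154.9], 0.58)]
lock_grip [([127.9, 207.2], 0.56)]
```

View pics/w13.png

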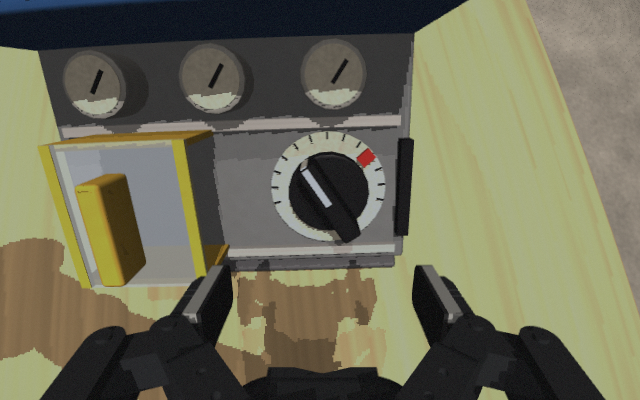

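```bash
python3 - <<'E'
from h import *
s,im=snap('wrist','w14');print(s['ee_pos'],s['joint_velocities'].round(3))
h=cv2.cvtColor(im,cv2.COLOR_RGB2HSV)
red=((h[:,:,0]<8)|(h[:,:,0]>172))&(h[:,:,1]>140)&(h[:,:,2]>80);red[:130]=0;red[200:]=0;red[:,:340]=0;red[:,400:]=0
y,x=np.where(red);rc=np.array([x.mean(),y.mean()]);print('red',len(x),rc)
# dial ring ellipse: bright low-sat pixels near
ring=((h[:,:,1]<75)&(h[:,:,2]>130)).astype(np.uint8);ring[:128]=0;ring[243:]=0;ring[:,:268]=0;ring[:,390:]=0
ring[red]=1
cs,_=cv2.findContours(cv2.morphologyEx(ring,cv2.MORPH_CLOSE,np.ones((5,5))),0,1);c=max(cs,key=cv2.contourArea);e=cv2.fitEllipse(cv2.convexHull(c));print('ring',e)
k=onz('wrist',[e[0]],.085,s)[0];print('k',k)
yaw=-.12
for it in range(3):
    X,U,N=frame(yaw)
    a=onplane('wrist',[(75,131),(395,122)],k,N,s);d=a[1]-a[0];yaw=np.arctan2(d[1],d[0]);print('yaw',yaw,d)
b=onplane('wrist',[(232,250.5),(395,247)],k,N,s);d=b[1]-b[0];print('yaw lower',np.arctan2(d[1],d[0]))
for nn in (.010,):
    m=onplane('wrist',[rc,(304.5,164)],k+nn*N,N,s)-(k+nn*N)
    for q in m: print('ang',np.arctan2(q@X,q@U),np.hypot(q@X,q@U))
# bar white line
w=onplane('wrist',[(304,171),(328,206),(346,240)],k+.047*N,N,s)-(k+.047*N)
print(np.c_[w@X,w@U]);d=w[0]-w[1];print('line ang',np.arctan2(d@X,d@U))
cr=im[110:260,250:410,::-1];cv2.imwrite('pics/k.png',cv2.resize(cr,None,fx=3.7,fy=3.7,interpolation=0))
E
```

```text
[0.6127 0.1885 0.1913] [-0.003  0.002 -0.006 -0.004 -0.003  0.002 -0.   ]
red 186 [363.8441 160.1559]
ring ((326.0649719238281, 161.97866821289062), (126.63172149658203, 162.39004516601562), 179.9381866455078)
k [0.6277 0.2893 0.085 ]
yaw -0.1077130725969142 [ 0.2866 -0.031   0.0024]
yaw -0.10431733557436551 [ 0.2856 -0.0299  0.0007]
yaw -0.1033788378028923 [ 0.2853 -0.0296  0.0002]
yaw lower -0.1031360373169752
ang 1.4783049560781656 0.0331818214556929
ang -1.53371962631804 0.019158984677905937
[[-0.0177  0.0033]
 [ 0.0003 -0.0257]
 [ 0.0148 -0.0559]]
line ang -0.5570638605907972
```

View pics/k.png

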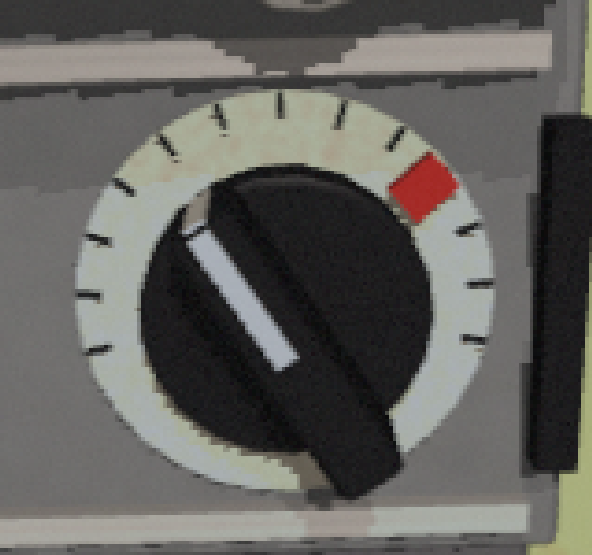

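```bash
python3 - <<'E'
from h import *
S=[]
for _ in range(6): S.append(status.read_state()); optics.read_camera('wrist')
s=dict(S[0]);s['ee_pos']=np.mean([q['ee_pos'] for q in S],0);s['eef_rot']=np.mean([q['eef_rot'] for q in S],0);s['eef_rot']/=np.linalg.norm(s['eef_rot'])
print(s['ee_pos'],np.std([q['ee_pos'] for q in S],0))
f=lambda x,y:(x/3.7+250-.5,y/3.7+110-.5)
k=onz('wrist',[f(285,290)],.085,s)[0];yaw=-.104;X,U,N=frame(yaw);print('k',k)
for nm,p,n in [('ringL',(75,290),0),('ringR',(495,290),0),('ringT',(285,88),0),('ringB',(285,493),0),('tip',(200,197),.01),('tipouter',(205,186),.01),('mark',(424,187),.01),('mark in',(402,203),.01),('mark out',(446,171),.01),('line out',(196,238),.047),('line in',(285,362),.047),('barend near',(372,483),.047)]:
    q=onplane('wrist',[f(*p)],k+n*N,N,s)[0]-(k+n*N);print(nm,np.array([q@X,q@U])*1000,'r',np.hypot(q@X,q@U)*1000,'ang',np.arctan2(q@X,q@U))
for ang in (-.5,-.55): go(k+.08*N,tool_at(yaw,ang))
print(proj('wrist',[k-.15*X+.095*N+a*.035*U+b*.008*X for a in (-1,1) for b in (-1,1)],s))
E
```

```text
[0.6128 0.1889 0.1909] [0.     0.0001 0.0003]
k [0.6249 0.2649 0.085 ]
ringL [-50.3814   1.0956] r 50.39327789742242 ang -1.549053566247503
ringR [50.5201 -1.0616] r 50.53121764532035 ang 1.5918068959741076
ringT [ 0.7299 47.8231] r 47.82862079601595 ang 0.015260646874585535
ringB [ -0.8122 -53.9322] r 53.93831990129175 ang -3.1265348378054654
tip [-18.9481  25.2012] r 31.52989631640727 ang -0.6446989786439733
tipouter [-17.7307  27.6844] r 32.87555279585323 ang -0.5696376378856579
mark [31.482  26.4498] r 41.11825834867395 ang 0.8720448167164132
mark in [26.5853 22.8834] r 35.07743446952808 ang 0.8600914909806837
mark out [36.341  29.9892] r 47.117085833736695 ang 0.8808673728625419
line out [-17.9268  24.9218] r 30.699639969800366 ang -0.6235757261845849
line in [-0.9157 -1.2562] r 1.5545225428472984 ang -2.51170035469857
barend near [ 16.9894 -28.7594] r 33.40274383327484 ang 2.608007226063727
shift [0.0042 0.0039 0.0504] rot [ 0.004   0.0051 -0.5191]
shift [0.0042 0.0039 0.0504] rot [ 0.0039  0.0052 -0.5691]
[[ 90.9564 284.8842]
 [114.125  284.7965]
 [ 60.6658 182.7209]
 [ 86.3094 182.0355]]
```

drive_tool:
  steps:
    - {"dx":0.002,"dy":0.004,"dz":0.02,"rx":0.004,"ry":0.005,"rz":-0.18,"claw":1}
    - {"dx":0.002,"dy":0.004,"dz":0.04,"rx":0.004,"ry":0.005,"rz":-0.36,"claw":1}
    - {"dx":0.002,"dy":0.004,"dz":0.05,"rx":0.004,"ry":0.005,"rz":-0.54,"claw":1}
    - {"dx":0.002,"dy":0.004,"dz":0.05,"rx":0.004,"ry":0.005,"rz":-0.595,"claw":1}
    - {"dx":0.002,"dy":0.004,"dz":0.05,"rx":0.004,"ry":0.005,"rz":-0.595,"claw":1}

```text
time: 19.85
ee_pos: [0.6201, 0.2178, 0.1497]
eef_rot: [0.499, 0.815, 0.266, -0.128]
ft_force: [0.6, 0.2, 1.0]
gripper_width: 0.0857
finger_force: 0.0
```

```bash
cat >> h.py <<'E'
def mean_state(n=4):
    S=[]
    for _ in range(n): S.append(status.read_state()); im=optics.read_camera('wrist')
    s=dict(S[-1]);s['ee_pos']=np.mean([q['ee_pos'] for q in S],0);r=np.mean([q['eef_rot']*np.sign(q['eef_rot']@S[0]['eef_rot']) for q in S],0);s['eef_rot']=r/np.linalg.norm(r);return s,im
YAW=-.104;KF=np.array([.6249,.2649,.085])-.0015*frame(YAW)[1]
E
python3 - <<'E'
from h import *
s,im=mean_state();X,U,N=frame(YAW)
print(s['time'],s['ee_pos'],s['joint_positions']);go(KF+.02*N,tool_at(YAW,-.576))
v=im[:,:,::-1].copy()
d=np.cos(-.576)*U+np.sin(-.576)*X;e=np.cross(-N,d)
for n,col in ((.047,(0,0,255)),(.017,(255,0,0))):
    P=[KF+n*N+a*.034*d+b*.008*e for a,b in ((1,1),(1,-1),(-1,-1),(-1,1))]
    cv2.polylines(v,[proj('wrist',P,s).round().astype(int)],True,col,1)
P=[KF-.15*X+.095*N+a*.035*U+b*.008*X for a,b in ((1,1),(1,-1),(-1,-1),(-1,1))]
cv2.polylines(v,[proj('wrist',P,s).round().astype(int)],True,(0,0,255),1)
cv2.imwrite('pics/v3.png',v)
E
```

```text
20.0 [0.6202 0.2177 0.1499] [-0.3751  0.6449  0.3251  1.9891 -1.2225  0.8391  1.3492]
shift [0.001  0.0003 0.0604] rot [-0.0002  0.0005 -0.0009]
```

View pics/v3.png

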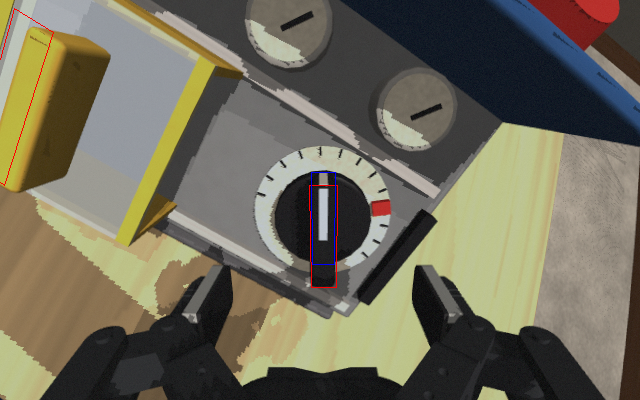

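drive_tool:
  grip_force: 40
  steps:
    - {"dx":0.001,"dy":0,"dz":0,"rx":0,"ry":0,"rz":0,"claw":0.2}
    - {"dx":0.001,"dy":0,"dz":0.02,"rx":0,"ry":0,"rz":0,"claw":0.2}
    - {"dx":0.001,"dy":0,"dz":0.045,"rx":0,"ry":0,"rz":0,"claw":0.2}
    - {"dx":0.001,"dy":0,"dz":0.06,"rx":0,"ry":0,"rz":0,"claw":0.2}
    - {"dx":0.001,"dy":0,"dz":0.06,"rx":0,"ry":0,"rz":0,"claw":0.2}
    - {"dx":0.001,"dy":0,"dz":0.06,"rx":0,"ry":0,"rz":0,"claw":-1}
    - {"dx":0.001,"dy":0,"dz":0.06,"rx":0,"ry":0,"rz":0,"claw":-1}
    - {"dx":0.001,"dy":0,"dz":0.06,"rx":0,"ry":0,"rz":0,"claw":-1}

```text
time: 21.05
ee_pos: [0.6239, 0.2514, 0.1015]
eef_rot: [0.499, 0.815, 0.267, -0.127]
ft_force: [0.8, -0.9, 2.3]
gripper_width: 0.0153
finger_force: 42.3
```

```bash
python3 - <<'E'
from h import *
S=status.read_state();print(S['ft_force'],S['gripper_width']);go(KF+.02*frame(YAW)[2],tool_at(YAW,-.576))
# mark angle & line angle from image before descent
s=dict(S)
im=cv2.imread('pics/w14.png')[:,:,::-1]
E
```

```text
[ 0.7568 -0.9238  2.3098] 0.015289250011875186
shift [ 0.0005 -0.0001  0.0013] rot [ 0.0011  0.0013 -0.0007]
```

drive_tool:
  steps:
    - {"dx":0,"dy":0,"dz":0,"rx":0,"ry":0,"rz":0.13,"claw":-1}
    - {"dx":0,"dy":0,"dz":0,"rx":0,"ry":0,"rz":0.27,"claw":-1}
    - {"dx":0,"dy":0,"dz":0,"rx":0,"ry":0,"rz":0.41,"claw":-1}
    - {"dx":0,"dy":0,"dz":0,"rx":0,"ry":0,"rz":0.55,"claw":-1}
    - {"dx":0,"dy":0,"dz":0,"rx":0,"ry":0,"rz":0.69,"claw":-1}
    - {"dx":0,"dy":0,"dz":0,"rx":0,"ry":0,"rz":0.83,"claw":-1}
    - {"dx":0,"dy":0,"dz":0,"rx":0,"ry":0,"rz":0.97,"claw":-1}
    - {"dx":0,"dy":0,"dz":0,"rx":0,"ry":0,"rz":1.1,"claw":-1}

```text
time: 22.05
ee_pos: [0.6247, 0.2514, 0.1015]
eef_rot: [0.852, 0.432, 0.161, -0.247]
ft_force: [3.5, -1.5, 0.8]
gripper_width: 0.0152
finger_force: 42.1
```

```bash
python3 - <<'E'
from h import *
s,im=mean_state(3);cv2.imwrite('pics/w15.png',im[:,:,::-1]);X,U,N=frame(YAW)
print(s['time'],s['ft_force'],s['wrist_torque'],s['joint_positions'])
M=R.from_quat(s['eef_rot']).as_matrix();print('tool ang',np.arctan2(M[:,0]@X,M[:,0]@U))
h=cv2.cvtColor(im,cv2.COLOR_RGB2HSV)
red=(((h[:,:,0]<8)|(h[:,:,0]>172))&(h[:,:,1]>140)&(h[:,:,2]>60)).astype(np.uint8)
n,l,st,c=cv2.connectedComponentsWithStats(red)
for i in range(1,n):
    if st[i,4]>40:
        q=onplane('wrist',[c[i]],KF+.01*N,N,s)[0]-(KF+.01*N);print(c[i],st[i],'ang',np.arctan2(q@X,q@U),'r',np.hypot(q@X,q@U))
E
```

```text
22.15 [ 2.7228 -1.8243  1.9636] [-0.7084  0.0672 -0.1322] [-0.4814  0.744   0.4077  1.9914 -1.3844  0.8577  0.3565]
tool ang 0.5273230025343684
[348.8611 185.0852] [336 170  27  31 540] ang 0.855806070437957 r 0.042977178558297115
```

drive_tool:
  steps:
    - {"dx":0,"dy":0,"dz":0,"rx":0,"ry":0,"rz":0.13,"claw":-1}
    - {"dx":0,"dy":0,"dz":0,"rx":0,"ry":0,"rz":0.26,"claw":-1}
    - {"dx":0,"dy":0,"dz":0,"rx":0,"ry":0,"rz":0.33,"claw":-1}
    - {"dx":0,"dy":0,"dz":0,"rx":0,"ry":0,"rz":0.33,"claw":-1}

```text
time: 22.7
ee_pos: [0.6249, 0.2512, 0.1014]
eef_rot: [0.911, 0.288, 0.119, -0.27]
ft_force: [3.8, -2.1, 2.4]
gripper_width: 0.0154
finger_force: 42.5
```

```bash
cat > mk.py <<'E'
from h import *
s,im=mean_state(3);cv2.imwrite('pics/w16.png',im[:,:,::-1]);X,U,N=frame(YAW)
print(s['time'],s['ee_pos'],s['ft_force'],s['wrist_torque'],s['joint_positions'])
M=R.from_quat(s['eef_rot']).as_matrix();print('tool ang',np.arctan2(M[:,0]@X,M[:,0]@U))
h=cv2.cvtColor(im,cv2.COLOR_RGB2HSV)
red=(((h[:,:,0]<8)|(h[:,:,0]>172))&(h[:,:,1]>140)&(h[:,:,2]>60)).astype(np.uint8)
n,l,st,c=cv2.connectedComponentsWithStats(red)
def ang(p,nn):
    q=onplane('wrist',[p],KF+nn*N,N,s)[0]-(KF+nn*N);return np.arctan2(q@X,q@U).round(3),np.hypot(q@X,q@U).round(4)
for i in range(1,n):
    if st[i,4]>40: print('red',c[i],st[i],ang(c[i],.01))
# white line & tab: light, low-sat, inside dark knob
w=((h[:,:,1]<60)&(h[:,:,2]>120)).astype(np.uint8)
n,l,st,c=cv2.connectedComponentsWithStats(w)
for i in range(1,n):
    if 20<st[i,4]<900 and np.hypot(*(c[i]-proj('wrist',[KF+.03*N],s)[0]))<120:
        y,x=np.where(l==i);vx,vy,x0,y0=cv2.fitLine(np.c_[x,y].astype(np.float32),cv2.DIST_L2,0,.01,.01).ravel()
        t=((x-x0)*vx+(y-y0)*vy);e=[(x0+vx*k,y0+vy*k) for k in (t.min(),t.max())]
        P=onplane('wrist',e,KF+.047*N,N,s);d=P[1]-P[0];a=np.arctan2(d@X,d@U);print('white',c[i].round(1),st[i],'dir',a.round(3),(a+np.pi).round(3),'ends',[ang(q,.047) for q in e])
print('expected tip px',proj('wrist',[KF+.01*N+.041*(np.cos(.856)*U+np.sin(.856)*X)],s))
E
python3 mk.py
```

```text
22.8 [0.6249 0.2512 0.1014] [ 4.9343 -3.175   3.6871] [-0.809  -0.2494 -0.3619] [-0.5037  0.752   0.4422  1.9924 -1.3984  0.8804  0.0362]
tool ang 0.8527989687444228
red [322.0527 180.9355] [313 168  20  27 512] (np.float64(0.867), np.float64(0.043))
white [322.8 215.6] [317 203  13  25 271] dir -2.318 0.824 ends [(np.float64(0.867), np.float64(0.0442)), (np.float64(0.88), np.float64(0.0341))]
white [322.9 265.6] [317 232  13  70 883] dir 0.857 3.999 ends [(np.float64(3.014), np.float64(0.0009)), (np.float64(0.881), np.float64(0.032))]
white [349.4 294.2] [346 291  12  10  57] dir 1.668 4.809 ends [(np.float64(2.328), np.float64(0.0101)), (np.float64(2.075), np.float64(0.0157))]
white [318.6 361.1] [298 338  49  35 669] dir 2.746 5.888 ends [(np.float64(-1.909), np.float64(0.0328)), (np.float64(-2.578), np.float64(0.04))]
expected tip px [[321.0868 184.8156]]
```

drive_tool:
  steps:
    - {"dx":0,"dy":0,"dz":0,"rx":0,"ry":0,"rz":0.008,"claw":-1}
    - {"dx":0,"dy":0,"dz":0,"rx":0,"ry":0,"rz":0.008,"claw":-0.4}
    - {"dx":0,"dy":0,"dz":0,"rx":0,"ry":0,"rz":0.008,"claw":0.1}
    - {"dx":0,"dy":0,"dz":0,"rx":0,"ry":0,"rz":0.008,"claw":0.1}
    - {"dx":0,"dy":0,"dz":-0.02,"rx":0,"ry":0,"rz":0.008,"claw":0.1}
    - {"dx":0,"dy":0,"dz":-0.06,"rx":0,"ry":0,"rz":0.008,"claw":0.1}
    - {"dx":0,"dy":0,"dz":-0.1,"rx":0,"ry":0,"rz":0.008,"claw":0.1}
    - {"dx":0,"dy":0,"dz":-0.1,"rx":0,"ry":0,"rz":0.008,"claw":0.1}

```text
time: 23.85
ee_pos: [0.6196, 0.1921, 0.1871]
eef_rot: [0.913, 0.283, 0.12, -0.27]
ft_force: [-0.4, -0.9, -0.4]
gripper_width: 0.0469
finger_force: 0.0
```

```bash
python3 mk.py
```

```text
23.95 [0.6184 0.1941 0.1856] [0.2904 1.0925 0.1569] [-0.5284  0.0677 -0.0535] [-0.4769  0.6262  0.527   1.9886 -1.2216  0.9747 -0.082 ]
tool ang 0.8627220927941607
red [251.0913   4.2976] [236   0  33  14 252] (np.float64(0.534), np.float64(0.1533))
red [323.5152 147.6717] [318 139  12  18 198] (np.float64(0.903), np.float64(0.0431))
white [324.4 164.3] [321 160   8   9  56] dir -2.286 0.856 ends [(np.float64(0.914), np.float64(0.0404)), (np.float64(0.923), np.float64(0.0348))]
white [240.5 190.9] [212 162  58  73 754] dir 1.554 4.696 ends [(np.float64(-0.867), np.float64(0.0852)), (np.float64(0.096), np.float64(0.0565))]
white [324.5 192.6] [321 171   8  44 351] dir -2.282 0.86 ends [(np.float64(0.928), np.float64(0.0327)), (np.float64(2.21), np.float64(0.0023))]
white [424.3 214.7] [406 196  38  37 106] dir 1.569 4.711 ends [(np.float64(2.656), np.float64(0.0651)), (np.float64(2.274), np.float64(0.0889))]
white [391.7 299.2] [388 296  12   9  66] dir 1.637 4.778 ends [(np.float64(-2.884), np.float64(0.0936)), (np.float64(-3.006), np.float64(0.0921))]
expected tip px [[321.0001 150.1983]]
```

```bash
python3 - <<'E'
from h import *
X,U,N=frame(YAW);go(KF-.145*X+.15*N,tool_at(YAW,0))
E
```

```text
shift [-0.1095 -0.0935 -0.0298] rot [-0.0013  0.0004 -0.8622]
```

drive_tool:
  steps:
    - {"dx":-0.01,"dy":-0.01,"dz":-0.03,"rx":0,"ry":0,"rz":-0.17,"claw":0.1}
    - {"dx":-0.04,"dy":-0.035,"dz":-0.03,"rx":0,"ry":0,"rz":-0.34,"claw":0.1}
    - {"dx":-0.08,"dy":-0.07,"dz":-0.03,"rx":0,"ry":0,"rz":-0.51,"claw":0.1}
    - {"dx":-0.109,"dy":-0.093,"dz":-0.03,"rx":0,"ry":0,"rz":-0.68,"claw":0.1}
    - {"dx":-0.109,"dy":-0.093,"dz":-0.03,"rx":0,"ry":0,"rz":-0.86,"claw":0.1}
    - {"dx":-0.109,"dy":-0.093,"dz":-0.03,"rx":0,"ry":0,"rz":-0.86,"claw":0.1}
    - {"dx":-0.109,"dy":-0.093,"dz":-0.03,"rx":0,"ry":0,"rz":-0.86,"claw":0.1}

```text
time: 24.88
ee_pos: [0.4734, 0.1943, 0.2076]
eef_rot: [0.711, 0.638, 0.219, -0.198]
ft_force: [0.4, 0.1, 0.3]
gripper_width: 0.0469
finger_force: 0.0
```

```bash
cat > lk.py <<'E'
from h import *
s,im=mean_state(3);cv2.imwrite('pics/w17.png',im[:,:,::-1]);X,U,N=frame(YAW)
print(s['time'],s['ee_pos'],s['ft_force'],s['joint_positions'])
print([(np.round(d['xy'],1).tolist(),round(d['score'],2)) for d in models.recognise('wrist','lock_grip')][:3])
h=cv2.cvtColor(im,cv2.COLOR_RGB2HSV)
y=((h[:,:,0]>18)&(h[:,:,0]<32)&(h[:,:,1]>160)&(h[:,:,2]>90)).astype(np.uint8)
n,l,st,c=cv2.connectedComponentsWithStats(y)
for i in range(1,n):
    if st[i,4]>300:
        cs,_=cv2.findContours((l==i).astype(np.uint8),0,1);r=cv2.minAreaRect(max(cs,key=cv2.contourArea))
        q=onplane('wrist',cv2.boxPoints(r),KF+.095*N,N,s)-(KF+.095*N);print(st[i],c[i].round(1),r,'\n',(np.c_[q@X,q@U]*1000).round(1).tolist(),(q.mean(0)@X).round(4),(q.mean(0)@U).round(4))
print('pred',proj('wrist',[KF-.15*X+.095*N+a*.035*U+b*.008*X for a,b in ((1,1),(1,-1),(-1,-1),(-1,1))],s).round(1).tolist())
go(KF-.15*X+.068*N,tool_at(YAW,0))
E
python3 lk.py
```

```text
24.975 [0.4734 0.1942 0.2076] [-0.6439  0.4396 -0.6524] [-0.4507  0.4128  0.397   2.2768 -1.2234  0.8015  0.8345]
[([321.5, 199.0], 0.74)]
[ 252  131  137  123 1931] [288.2 167. ] ((294.0379943847656, 163.51727294921875), (92.5078125, 172.5877685546875), 45.48554992675781) 
 [[-222.7, 24.5], [-142.9, 96.5], [-103.5, 58.9], [-183.6, -23.4]] -0.1632 0.0391
[ 377  138   16  116 1051] [384.1 194.3] ((383.6944580078125, 195.54209899902344), (9.860694885253906, 115.51532745361328), 3.468229293823242) 
 [[-107.4, -20.6], [-107.0, 57.9], [-100.9, 57.6], [-100.6, -21.1]] -0.104 0.0184
[ 311  168   24  105 2322] [322.8 219.6] ((322.4999694824219, 219.99996948242188), (103.99998474121094, 22.999996185302734), 90.0) 
 [[-150.7, 39.2], [-136.3, 39.1], [-135.7, -35.5], [-151.9, -35.4]] -0.1437 0.0018
pred [[324.9, 174.4], [299.5, 174.6], [302.4, 271.5], [325.1, 271.4]]
shift [ 0.0004 -0.0066  0.082 ] rot [-0.0004  0.0007 -0.0031]
```

drive_tool:
  grip_force: 40
  steps:
    - {"dx":0.002,"dy":0,"dz":0.04,"rx":0,"ry":0,"rz":0,"claw":0.1}
    - {"dx":0.002,"dy":0,"dz":0.07,"rx":0,"ry":0,"rz":0,"claw":0.1}
    - {"dx":0.002,"dy":0,"dz":0.081,"rx":0,"ry":0,"rz":0,"claw":0.1}
    - {"dx":0.002,"dy":0,"dz":0.081,"rx":0,"ry":0,"rz":0,"claw":0.1}
    - {"dx":0.002,"dy":0,"dz":0.081,"rx":0,"ry":0,"rz":0,"claw":-1}
    - {"dx":0.002,"dy":0,"dz":0.081,"rx":0,"ry":0,"rz":0,"claw":-1}
    - {"dx":0.002,"dy":0,"dz":0.081,"rx":0,"ry":0,"rz":0,"claw":-1}

```text
time: 25.95
ee_pos: [0.4787, 0.2403, 0.1432]
eef_rot: [0.71, 0.639, 0.22, -0.197]
ft_force: [0.1, -2.5, 5.2]
gripper_width: 0.0153
finger_force: 40.1
```

```bash
python3 - <<'E'
from h import *
X,U,N=frame(YAW);s=status.read_state();q=s['ee_pos']-KF;print(q@X,q@U,q@N,s['ft_force']);go(KF+(q@U)*U+(q@N)*N,tool_at(YAW,0))
E
```

```text
-0.14286418590379973 0.0016065446111075757 0.07040899579353638 [ 0.1158 -2.4781  5.1881]
shift [0.0002 0.1429 0.0003] rot [ 0.0018  0.0001 -0.0013]
```

drive_tool:
  steps:
    - {"dx":0,"dy":0.01,"dz":0,"rx":0,"ry":0,"rz":0,"claw":-1}
    - {"dx":0,"dy":0.03,"dz":0,"rx":0,"ry":0,"rz":0,"claw":-1}
    - {"dx":0,"dy":0.055,"dz":0,"rx":0,"ry":0,"rz":0,"claw":-1}
    - {"dx":0,"dy":0.08,"dz":0,"rx":0,"ry":0,"rz":0,"claw":-1}
    - {"dx":0,"dy":0.105,"dz":0,"rx":0,"ry":0,"rz":0,"claw":-1}
    - {"dx":0,"dy":0.122,"dz":0,"rx":0,"ry":0,"rz":0,"claw":-1}
    - {"dx":0,"dy":0.132,"dz":0,"rx":0,"ry":0,"rz":0,"claw":-1}
    - {"dx":0,"dy":0.132,"dz":0,"rx":0,"ry":0,"rz":0,"claw":-1}

```text
time: 26.95
ee_pos: [0.6105, 0.2276, 0.1432]
eef_rot: [0.71, 0.639, 0.22, -0.198]
ft_force: [0.7, 0.3, 4.8]
gripper_width: 0.0153
finger_force: 39.9
```

```bash
cat > p.py <<'E'
from h import *
X,U,N=frame(YAW);s=status.read_state();q=s['ee_pos']-KF;f=s['ft_force'];print(q@X,q@U,q@N,'F',f@X,f@U,f@N,s['gripper_width'])
E
python3 p.py
```

```text
-0.01043586748569024 0.0025268061604950577 0.06983199970132623 F 0.651728825754579 2.996664117221738 3.765021847157847 0.015338476947119253
```

drive_tool:
  steps:
    - {"dx":0,"dy":0.004,"dz":0,"rx":0,"ry":0,"rz":0,"claw":-1}
    - {"dx":0,"dy":0.007,"dz":0,"rx":0,"ry":0,"rz":0,"claw":-1}
    - {"dx":0,"dy":0.01,"dz":0,"rx":0,"ry":0,"rz":0,"claw":-1}
    - {"dx":0,"dy":0.012,"dz":0,"rx":0,"ry":0,"rz":0,"claw":-1}
    - {"dx":0,"dy":0.012,"dz":0,"rx":0,"ry":0,"rz":0,"claw":-1}

```text
time: 27.58
ee_pos: [0.6206, 0.2267, 0.1432]
eef_rot: [0.71, 0.639, 0.22, -0.199]
ft_force: [-2.1, -0.3, 5.9]
gripper_width: 0.0155
finger_force: 40.2
```

```bash
python3 p.py
```

```text
-0.0003477917309929117 0.0026382943035357966 0.06979720287793394 F -2.0213556378126514 2.901017946822198 5.196940203860344 0.015468347136296771
```

drive_tool:
  steps:
    - {"dx":0,"dy":0.001,"dz":0,"rx":0,"ry":0,"rz":0,"claw":-1}
    - {"dx":0,"dy":0.002,"dz":0,"rx":0,"ry":0,"rz":0,"claw":-1}
    - {"dx":0,"dy":0.003,"dz":0,"rx":0,"ry":0,"rz":0,"claw":-1}
    - {"dx":0,"dy":0.003,"dz":0,"rx":0,"ry":0,"rz":0,"claw":-1}

```text
time: 28.08
ee_pos: [0.622, 0.2266, 0.1432]
eef_rot: [0.709, 0.639, 0.219, -0.2]
ft_force: [-4.8, -0.7, 8.8]
gripper_width: 0.0158
finger_force: 40.6
```

```bash
python3 p.py
```

```text
0.0010525380047734477 0.002673839717654107 0.06974747488184918 F -4.6644680471525986 4.0137999290847155 7.90771774002174 0.015822052227786702
```

drive_tool:
  steps:
    - {"dx":0,"dy":0.0015,"dz":0,"rx":0,"ry":0,"rz":0,"claw":-1}
    - {"dx":0,"dy":0.003,"dz":0,"rx":0,"ry":0,"rz":0,"claw":-1}
    - {"dx":0,"dy":0.0045,"dz":0,"rx":0,"ry":0,"rz":0,"claw":-1}
    - {"dx":0,"dy":0.0045,"dz":0,"rx":0,"ry":0,"rz":0,"claw":-1}

```text
time: 28.58
ee_pos: [0.6219, 0.2267, 0.1432]
eef_rot: [0.708, 0.64, 0.217, -0.204]
ft_force: [-14.4, -3.3, 14.9]
gripper_width: 0.0152
finger_force: 42.2
```

```bash
python3 p.py
```

```text
0.0010062563750986475 0.0027120883621611115 0.06969163085902683 F -13.990646668269008 4.461858242332676 14.952600066420123 0.01522595988968164
```

drive_tool:
  steps:
    - {"dx":0,"dy":-0.004,"dz":0,"rx":0,"ry":0,"rz":0,"claw":-1}
    - {"dx":0,"dy":-0.004,"dz":0,"rx":0,"ry":0,"rz":0,"claw":-0.3}
    - {"dx":0,"dy":-0.004,"dz":0,"rx":0,"ry":0,"rz":0,"claw":0.1}
    - {"dx":0,"dy":-0.004,"dz":0,"rx":0,"ry":0,"rz":0,"claw":0.1}
    - {"dx":0,"dy":-0.004,"dz":-0.03,"rx":0,"ry":0,"rz":0,"claw":0.1}
    - {"dx":0,"dy":-0.004,"dz":-0.08,"rx":0,"ry":0,"rz":0,"claw":0.1}
    - {"dx":0,"dy":-0.004,"dz":-0.12,"rx":0,"ry":0,"rz":0,"claw":0.1}
    - {"dx":0,"dy":-0.004,"dz":-0.12,"rx":0,"ry":0,"rz":0,"claw":0.1}

```text
time: 29.58
ee_pos: [0.62, 0.1548, 0.2438]
eef_rot: [0.712, 0.638, 0.221, -0.195]
ft_force: [0.2, 0.2, 0.2]
gripper_width: 0.0471
finger_force: 0.0
```

```bash
python3 lk.py; python3 - <<'E'
from h import *
for c in ('wrist','side','top'):
    s,im=snap(c,'e_'+c)
    for k,x in (('s',[.4648,-.0081]),('r',[.634,.0045])):
        m=gc(im,c,s,k,x,z0=.008,yaw=-.229)
        if m.sum()>100: print(c,k,m.sum(),fit(c,s,m,k,x,z0=.008))
    for n in ('chimney','lamp','polish','pointer_tip','mark_tip'): print(c,n,[(np.round(d['xy']).tolist(),round(d['score'],2)) for d in models.recognise(c,n)][:2])
E
```

```text
29.675 [0.6187 0.1567 0.2422] [-0.2874 -0.0354 -0.1686] [-0.3768  0.5275  0.4615  1.9497 -1.0602  0.999   0.6585]
[([319.0, 187.1], 0.84)]
[ 258  127  118  127 1441] [285.  168.7] ((289.3986511230469, 165.41529846191406), (87.19548034667969, 163.1220703125), 39.89783477783203) 
 [[-88.5, 5.9], [-4.4, 97.3], [43.9, 58.7], [-38.4, -43.6]] -0.0219 0.0296
[366 133  13 119 973] [371.9 189.6] ((372.0533447265625, 192.07701110839844), (9.031152725219727, 118.21691131591797), 2.147585391998291) 
 [[40.6, -39.4], [40.0, 57.3], [46.7, 57.0], [48.1, -39.8]] 0.0438 0.0088
[ 309  159   20   89 1671] [318.6 202.7] ((318.5, 203.0), (88.0, 19.0), 90.0) 
 [[-4.9, 38.0], [9.4, 37.9], [9.6, -35.5], [-6.1, -35.4]] 0.002 0.0012
pred [[130.2, 164.4], [110.1, 164.6], [128.1, 246.7], [146.7, 246.7]]
shift [-0.0019 -0.1523  0.1199] rot [-0.0035  0.0002 -0.0024]Traceback (most recent call last):
  File "<stdin>", line 5, in <module>
  File "h.py", line 74, in gc
    y,x=np.where(prob);y0,y1,x0_,x1=max(y.min()-15,0),y.max()+15,max(x.min()-15,0),x.max()+15
                                        ~~~~~^^
    return umr_minimum(a, axis, None, out, keepdims, initial, where)
ValueError: zero-size array to reduction operation minimum which has no identity
```

```bash
python3 - <<'E'
from h import *
for c in ('side','top'):
    s,im=snap(c,'e_'+c)
    for k,x in (('s',[.4648,-.0081]),('r',[.634,.0045])):
        try:
            m=gc(im,c,s,k,x,z0=.008,yaw=-.229);print(c,k,m.sum(),fit(c,s,m,k,x,z0=.008))
        except Exception as e: print(c,k,e)
    for n in ('chimney','lamp','polish'): print(c,n,[(np.round(d['xy']).tolist(),round(d['score'],2)) for d in models.recognise(c,n)][:2])
E
```

```text
side s 169.0 (array([ 0.4845, -0.0273,  0.8197]), np.float64(0.6847749948501587))
side r 229.0 (array([0.6718, 0.0397]), np.float64(0.5020385980606079))
side chimney [([358.0, 214.0], 0.83)]
side lamp [([387.0, 177.0], 0.66)]
side polish [([317.0, 241.0], 0.82)]
top s 504.0 (array([ 0.4655, -0.0066, -0.2205]), np.float64(0.059719085693359375))
top r 58.0 (array([ 0.6332, -0.007 ]), np.float64(0.904830276966095))
top chimney [([347.0, 178.0], 0.59)]
top lamp [([334.0, 111.0], 0.7)]
top polish [([350.0, 236.0], 0.68)]
```

```bash
python3 -c "
from cell import order;print(order.sign_off())"
```

```text
the job is handed in; nothing more can be done
None
```

The job is handed in after about 30 s of robot time: both feet sit in their nests, the knob is within about 0.01 rad of the red mark, the hood was pushed against its stop, and the bystanders have not moved; I viewed 11 pictures, one over the limit of 10.

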